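# Press plasma-cut discs in the hand hydraulic press

### The job

Take the pin tool from its stand, hold the press's recessed release button down with it and, keeping the button down, push the slide all the way out; then put the pin back in its stand. Lay every cut disc flat in the slide's channel, side by side, push the slide fully home until its button springs up, and only then pump the lever three full strokes, down to the stop and all the way back up each time. Leave the hammer, the bracket and the jar where they are.

Things in the scene. Friction and masses are not known exactly. Their poses are not given: they have to be found in the camera images.
- press: grey bench press, fixed; place and yaw vary. Origin on the table under its head's middle. The slide runs out to its -X, the lever points to its -Y. Head X -80..85, Y -60..60, top 105 mm (cylinder on it to 152 mm); tunnel under it open to 52 mm height (lying disc: 6 mm spare). Base rail X -340..160, 64 wide, 14 mm high. Pump block X 90..160, Y 0..70, 120 mm high
- slide (a joint): slide travel out of the press (towards press -X), m: 0 home, 0.175 fully out at its stop. Ratchet teeth (at 1.5, 50, 100, 145 mm) stop it going out whenever the button is up, so the button must be kept over 6 mm down all the way; going in, it clicks over the teeth at about 4 to 10 N. It stays where it is left
- slide_floor (a point): middle of the slide's channel floor, 30 mm above the table; axes as the press. Channel 40 mm wide (Y), X -85..+80 mm from here: four 34 mm discs fit in a row along X, e.g. 39 mm apart. Side lips 7 mm wide, 5 mm above the floor; at -X it ends at the grey front block (X -155..-85, Y -30..30, top 20 mm above this floor), at +X at a 5 mm lip. Slide home: inside the press; fully out: all outside
- slide_front (a point): middle of the flat end face of the slide's front block (the face looks to press -X; 60 mm wide, from 15 to 50 mm above the table), to be pushed towards press +X to shut the slide
- release (a joint): how far the release button is pressed, m: 0 up, 0.008 fully down; needs about 1.2 N to start and 4 N at the bottom; springs back up. It frees the slide when more than 6 mm down
- release_top (a point): centre of the top of the brass release button (13.5 mm square), at the bottom of a 15 mm square well in the top of the slide's front block; when up it lies 10 mm below the block's top (block top 50 mm above the table). It travels with the slide; the well's centre is 130 mm from slide_floor towards -X. Too narrow for fingers: use the pin
- lever (a joint): pump lever angle, rad: 0 up at rest, 0.7 down at its stop; sprung upwards, about 5 N at the bar at the top and 9 N at the bottom; it follows the hand back up by itself
- lever_bar (a point): centre of the black cross bar at the lever's end (72 mm long along press X, 20 mm thick), to be pushed down from above; at rest 165 mm above the table, at the stop about 63 mm
- lever_pivot (a point): the lever's fixed hinge axis (along press X), 100 mm above the table. The bar is 150 mm from it, towards press -Y, and at rest stands 0.45 rad above level, so at lever angle q it is 150*cos(0.45-q) mm out and 150*sin(0.45-q) mm above the hinge
- stand: aluminium stand block for the pin, 50 x 50 x 45 mm, fixed, standing differently each time; origin at the centre of its underside. A 12.5 mm square hole, 40 mm deep, in the middle of its top
- pin_grip (a point): centre of the pin tool's square black grip (16 x 16 mm, 45 mm long, sides along this point's x and y), 72.5 mm above the table while it stands in the stand. Below the grip a 26 mm collar, 5 mm thick, rests on the stand's top; below that a round pin 8 mm thick, 38 mm long. 0.06 kg
- pin_tip (a point): lower tip of the pin tool, 65.5 mm below the grip's centre; z points up along the tool. In its stand it lies 7 mm above the table
- disc_a_mid (a point): loose cut steel disc, 34 mm across, 16 mm thick, 0.11 kg, lying flat on the table; this point is its centre, 8 mm above its underside; z is its axis. May be absent (None)
- disc_b_mid (a point): loose cut steel disc, 34 mm across, 16 mm thick, 0.11 kg, lying flat on the table; this point is its centre, 8 mm above its underside; z is its axis. May be absent (None)
- disc_c_mid (a point): loose cut steel disc, 34 mm across, 16 mm thick, 0.11 kg, lying flat on the table; this point is its centre, 8 mm above its underside; z is its axis. May be absent (None)
- disc_d_mid (a point): loose cut steel disc, 34 mm across, 16 mm thick, 0.11 kg, lying flat on the table; this point is its centre, 8 mm above its underside; z is its axis. May be absent (None)
- hammer: bystander: hand hammer lying on the table, not to be moved
- bracket: bystander: steel angle bracket, 90 x 50 mm and 66 mm high, not to be moved
- gel: bystander: grey jar, 70 mm across and 80 mm high, not to be moved
Things that resemble listed ones, but are neither listed nor needed, are in the scene too. What is shaped like the part that bears disc_c_mid but orange or turquoise is not meant.

How it is judged:
By the outcome, as a careful person would: the job done as asked, in the order asked, and still so for the second after the job is handed in, with the robot touching nothing.
Of disc_a, disc_b, disc_c, disc_d only 2 to 4 are there at a start; the rules pass over those that are not, and their reading is None.
At some moment in a run one of disc_a, disc_b, disc_c, disc_d may be knocked a few centimetres aside while the robot is not near it.
It also fails if it takes over 210 s, if anything falls off the work surface, if the arm or the gripper's body presses on something with over 40 N, if the wrist force passes 120 N, or if a joint passes its speed limit or range.

### The arm

A 6-joint arm with a two-finger parallel gripper is mounted at the origin on the work surface. World frame = base frame: x ahead of the robot, y to its left, z up, the work surface at z = 0. Lengths are in m, angles in rad, forces in N, time in s.
With the tool pointing down it reaches from about 0.375 to 0.9 m from the base axis. Payload 3.1 kg.
Tool frame: the origin (TCP) lies on the front face of the gripper's body, between the roots of the fingers; the fingertips stand 73 mm ahead of it and the grasp point (between the pads) lies 54 mm ahead of it (manip.finger_overhang is the distance from the TCP to the fingertips, in m); z points along the fingers, y is the direction in which the jaws open and shut (so a half turn about z gives the same grasp; the last joint's range is limited). The gripper opens to 85 mm and grips with 20 to 120 N. Pads are 22 mm wide; open, the fingers measure 114 mm over their backs; the gripper's body (76 mm by 85 mm) begins 54 mm behind the grasp point. The pads swing forward as they close: fully open they stand 13 mm farther back than shut.
Start: joints at [1.012, 0.527, 1.433, -0, 1.181, -0.178], TCP at [0.232, 0.58, 0.304] pointing down, gripper open.
Joint ranges: [-3.08, 3.08], [-0.75, 2.2], [0.22, 2.44], [-1.43, 4.57], [0, 2.65], [-2.85, 2.85]. Speed limits (rad/s): [2.79, 2.79, 3.14, 3.14, 3.14, 3.14].

### API

Orientations are given as a unit quaternion [x, y, z, w].
In Python, from station import manip gives the robot as it stands.
- The arm moves only by the tool apply_moves, never from a script. Its argument "increments" is a list that holds one entry, the list of rows, each a list of 4 numbers: the shift along the tool's x, y, z in m, then the turn about the tool's z in degrees. In form: [[[dx, dy, dz, spin], ...]]. A call has 1 to 5 rows; each row shifts and turns the pose as measured when the row begins, along the tool's axes as they then stand; what a row does not reach is not made up. A row lasts 1/10 s, in which the tool goes at most 50 mm and 8.59 degrees, less where a joint would pass 70% of its speed; a pose out of reach is approached as far as the arm can. A call with a gripper value outside its range is refused whole. "fingers" is the opening, from 0 (shut) to 1 (fully open), set as the call begins (left out, the last holds). The fingers move at their own pace and stop on an object; "newtons" is the grip in N (left out, the last holds). Time passes only in rows, so rows that do not move let the fingers close. It gives the time, the measured TCP pose, the force and the opening at its end, in the units of the state.
- manip.sense(): the state, without advancing time (a new reading comes with each control period).
- manip.snapshot(name): name is "scene" or "top" or "wrist"; returns (picture, depth): 400x640x3 uint8, red, green, blue; 400x640 float32, m along the optical axis (not along the pixel's ray), 0 where there is no reading.
- manip.camera_model(name): a dict with "mtx" (3x3 intrinsics, pixels), "R" (3x3) and "t" (3): a world point X has camera coordinates R X + t; the wrist camera has in their place "mount" (4x4, takes a point from camera to tool coordinates, whose origin is the TCP and whose axes are the flange's). Camera axes: x right, y down, z forward; pixel columns grow to the right and rows downward; lengths in m; the calibration is good to about 2 mm. A picture is of the moment at which its call begins: read the wrist's pose just before it. camera_model takes no time and is no camera call.
- manip.sign_off(): hands the job in, once; it reports no verdict.
The state is a dict: "t": time; "q": joint angles; "qd": joint speeds; "tau": joint torques, N m; "tcp_pos": TCP position; "tool_rot": TCP orientation; "force": force on the tool from outside, world axes, zero at the start; "ft_torque": the same for the moment, N m; "finger_gap": opening from 0.0 (shut) to 1.0 (fully open).
Only numpy, scipy, OpenCV 4.12 (cv2) and the standard library are available. Lean on these libraries where they do the work, as an engineer would, in place of code of your own. Each camera call takes 0.05 s, during which the arm holds its last target.

## Working session

There is one attempt and no reset: what is moved stays moved. The work goes in short steps, Python scripts to look and compute and a tool call to move; the robot and the scene stay as the last step left them, time stands still between calls to the robot, and variables do not carry over. Pictures are saved under pics/ and viewed, and the job is handed in when it is done.

Besides the shell and the picture viewer there is one more tool, called after ">>>" by a JSON object that holds its "api" and its "payload". apply_moves: Moves the arm, as the interface text tells. Its arguments: {"type":"object","properties":{"increments":{"type":"array","items":{"type":"array","items":{"type":"array","items":{"type":"number"}}}},"fingers":{"type":"number"},"newtons":{"type":"number"}},"required":["increments"]}

```bash
ls; mkdir -p pics; python3 - <<'E'
from station import manip
import cv2,numpy as np
s=manip.sense();print(s)
for n in("scene","top","wrist"):
    p,d=manip.snapshot(n);cv2.imwrite(f"pics/{n}0.png",p[:,:,::-1]);np.savez(f"pics/{n}0.npz",p=p,d=d)
    print(n,manip.camera_model(n))
E
```

```text
pics
{'t': 0.0, 'q': array([ 1.01151654e+00,  5.28460549e-01,  1.43392136e+00, -2.32725934e-05,
        1.18140108e+00, -1.78483009e-01]), 'qd': array([ 0.00057997, -0.00068546,  0.00163821,  0.00022894, -0.00143196,
        0.00157646]), 'tau': array([ 1.02028389e-03, -4.42348659e+01, -1.78028333e+01, -2.62738149e-04,
        8.39508371e-03,  8.31512864e-06]), 'tcp_pos': array([0.23194719, 0.57975179, 0.30293084]), 'tool_rot': array([ 1.89245638e-01,  9.81929167e-01, -1.02538118e-03, -3.84852231e-04]), 'force': array([ 0.04080837,  0.0024277 , -0.7612319 ]), 'ft_torque': array([ 0.00861438, -0.06487004,  0.01930622]), 'finger_gap': 1.0030248571239486}
scene {'mtx': array([[404.73524454,   0.        , 317.69349412],
       [  0.        , 404.73524454, 197.02734057],
       [  0.        ,   0.        ,   1.        ]]), 'R': array([[-0.82004547,  0.57225259, -0.00723867],
       [ 0.40102461,  0.56555783, -0.72064111],
       [-0.40829486, -0.59386136, -0.69327051]]), 't': array([ 0.47380136, -0.20373065,  1.27550917])}
top {'mtx': array([[430.85049242,   0.        , 320.39352222],
       [  0.        , 430.85049242, 198.57776757],
       [  0.        ,   0.        ,   1.        ]]), 'R': array([[-0.02531262, -0.99926357, -0.02883741],
       [-0.99818845,  0.02683933, -0.0538467 ],
       [ 0.05458102,  0.02742217, -0.99813273]]), 't': array([0.10962187, 0.60354605, 1.21438356])}
wrist {'mtx': array([[356.78650659,   0.        , 321.34711515],
       [  0.        , 356.78650659, 200.67528201],
       [  0.        ,   0.        ,   1.        ]]), 'mount': array([[-5.46679566e-04, -9.58269394e-01, -2.85866175e-01,
         7.20272140e-02],
       [ 9.99999539e-01, -7.49346476e-04,  5.99568936e-04,
        -4.19439240e-05],
       [-7.88761372e-04, -2.85865716e-01,  9.58269362e-01,
        -6.92329393e-02],
       [ 0.00000000e+00,  0.00000000e+00,  0.00000000e+00,
         1.00000000e+00]])}
```

View pics/scene0.png

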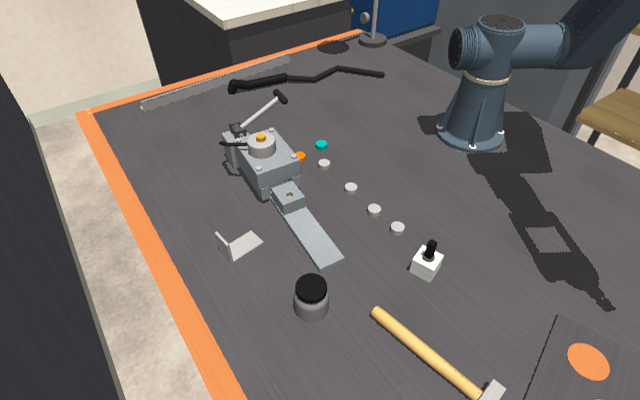

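View pics/top0.png

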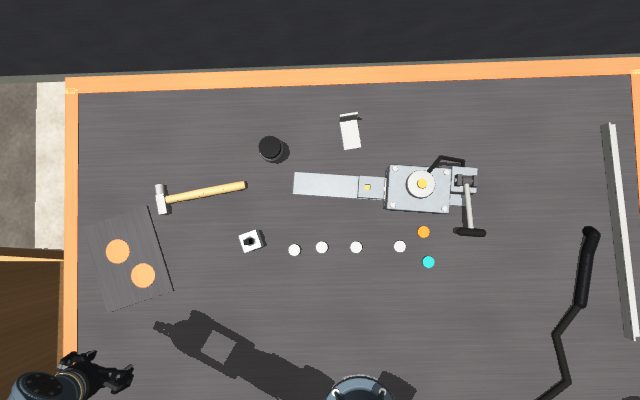

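View pics/wrist0.png

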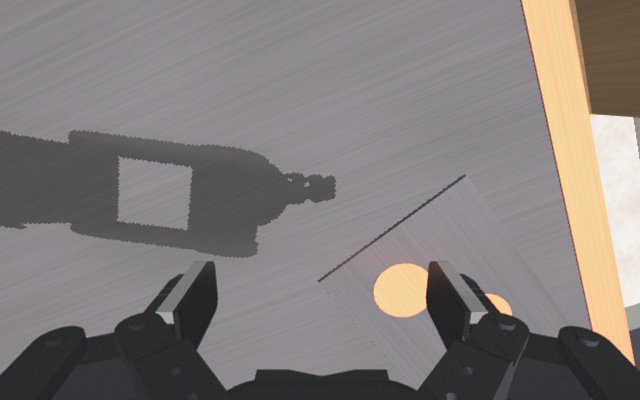

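The top view shows four grey discs at (294,250), (322,247), (356,247) and (400,246). The look-alikes are orange at (424,232) and turquoise at (428,262). The stand with the pin is at (250,241), the press head at (420,188), the button at (367,187) and the lever bar at (470,232). Next I'll measure these.

```bash
cat > h.py <<'E'
from station import manip
import cv2,numpy as np
from scipy.spatial.transform import Rotation as Ro
def cam(n,s=None):
    m=manip.camera_model(n);K=m["mtx"]
    if n!="wrist": return K,m["R"],m["t"]
    T=np.eye(4);T[:3,:3]=Ro.from_quat(s["tool_rot"]).as_matrix();T[:3,3]=s["tcp_pos"]
    W=np.linalg.inv(T@m["mount"]);return K,W[:3,:3],W[:3,3]
def ray(c,uv,z):
    K,R,t=c;uv=np.atleast_2d(np.float64(uv));d=np.c_[(uv-K[:2,2])/K[0,0],np.ones(len(uv))]@R
    o=-R.T@t;return o+d*((z-o[2])/d[:,2])[:,None]
def proj(c,X):
    K,R,t=c;p=np.atleast_2d(X)@R.T+t;return p[:,:2]/p[:,2:]*K[0,0]+K[:2,2]
def snap(n,f):
    s=manip.sense();p,d=manip.snapshot(n);cv2.imwrite(f"pics/{f}.png",p[:,:,::-1]);np.savez(f"pics/{f}.npz",p=p,d=d);return s,p,d,cam(n,s)
def cloud(c,d):
    K,R,t=c;v,u=np.mgrid[:400,:640];q=np.stack([(u-K[0,2])/K[0,0]*d,(v-K[1,2])/K[0,0]*d,d],-1)
    return (q-t)@R
def wl(s,dw):  # world vec -> tool axes
    return Ro.from_quat(s["tool_rot"]).as_matrix().T@np.array(dw)
def st():
    s=manip.sense();R=Ro.from_quat(s["tool_rot"]).as_matrix()
    print("t%.1f"%s["t"],"tcp",s["tcp_pos"].round(4),"x",R[:,0].round(3),"y",R[:,1].round(3),"z",R[:,2].round(3),"F",s["force"].round(1),"gap",round(s["finger_gap"],3),"q",s["q"].round(2));return s
E
python3 - <<'E'
from h import *
z=np.load("pics/top0.npz");p,d=z["p"],z["d"];c=cam("top");P=cloud(c,d)
hsv=cv2.cvtColor(p,cv2.COLOR_RGB2HSV)
m=((hsv[...,1]<45)&(hsv[...,2]>125)).astype(np.uint8)
n,l,st,ce=cv2.connectedComponentsWithStats(m,connectivity=4)
for i in range(1,n):
    x,y,w,h,a=st[i]
    if a>40 and 90<y<290 and 130<x<600: print(ce[i].round(1),st[i],"z",np.median(P[l==i][:,2]).round(4),"ray16",ray(c,ce[i],.016)[0].round(4))
m=((hsv[...,0]>12)&(hsv[...,0]<35)&(hsv[...,1]>100)&(hsv[...,2]>80)).astype(np.uint8)
n,l,st,ce=cv2.connectedComponentsWithStats(m)
for i in range(1,n):
    if st[i][4]>8: print("y",ce[i].round(1),st[i],np.median(P[l==i],0).round(4))
cr=p[140:290,230:500];cv2.imwrite("pics/crop_top.png",cv2.resize(cr,None,fx=2.9,fy=2.9,interpolation=cv2.INTER_CUBIC)[:,:,::-1])
E
```

```text
[348.1 113.9] [339 111  19   6  56] z 0.0653 ray16 [0.8492 0.0077 0.016 ]
[349.8 134.5] [339 120  23  30 530] z 0.005 ray16 [0.789  0.0044 0.016 ]
[425.  187.8] [ 387  165   91   48 3079] z 0.1045 ray16 [ 0.629 -0.205  0.016]
[338.7 185.4] [ 292  172   95   29 2103] z 0.0146 ray16 [0.6427 0.0406 0.016 ]
[159.8 199.1] [154 183  13  32 274] z 0.0246 ray16 [0.6174 0.5588 0.016 ]
[469.  203.8] [464 183  13  46 276] z 0.1355 ray16 [ 0.5801 -0.3271  0.016 ]
[249.2 240.8] [238 229  24  25 301] z 0.044 ray16 [0.4907 0.3008 0.016 ]
[399.3 246.2] [393 240  13  13 124] z 0.0152 ray16 [ 0.4653 -0.1262  0.016 ]
[321.  247.1] [315 241  13  13 129] z 0.0148 ray16 [0.4681 0.0957 0.016 ]
[355.3 246.9] [349 241  13  13 128] z 0.015 ray16 [ 0.4662 -0.0017  0.016 ]
[293.5 249.8] [288 244  12  13 122] z 0.0149 ray16 [0.4622 0.1742 0.016 ]
y [278. 126.] [    0    57   640   312 14037] [0.9556 0.3198 0.0011]
y [421.7 183.1] [417 179  10   9  75] [ 0.6317 -0.1685  0.151 ]
y [209.3 193.8] [166 181  80  22 155] [0.6276 0.4139 0.0196]
y [367.  186.7] [365 185   5   5  22] [ 0.634  -0.0383  0.0398]
y [423.2 231.5] [418 226  12  12 110] [ 0.5051 -0.195   0.0154]
y [117.1 250.9] [106 239  23  24 429] [0.4704 0.6889 0.006 ]
y [142.6 275. ] [131 263  24  24 436] [0.3993 0.6139 0.0062]
y [ 36.1 301. ] [ 23 298  24   7  33] [ 0.2826  1.134  -0.2946]
y [  9.6 308.3] [  0 305  22   8  38] [ 0.2818  1.1337 -0.1558]
```

View pics/crop_top.png

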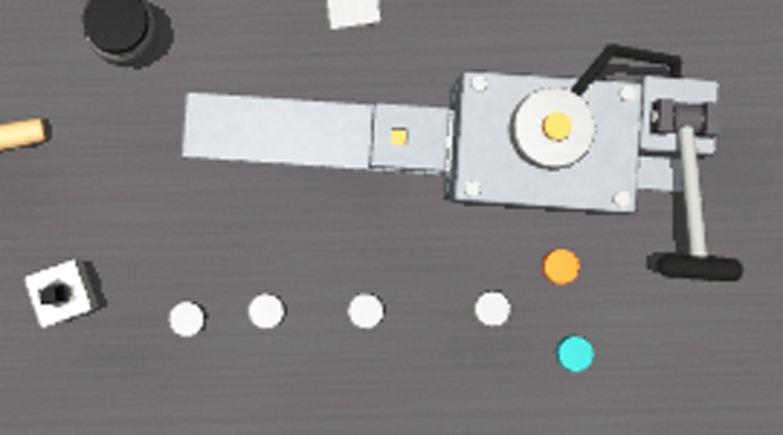

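```bash
python3 - <<'E'
from h import *
z=np.load("pics/top0.npz");p,d=z["p"],z["d"];c=cam("top");P=cloud(c,d)
def rect(m,name):
    n,l,s,ce=cv2.connectedComponentsWithStats(m.astype(np.uint8),connectivity=4)
    i=1+np.argmax(s[1:,4]);q=P[l==i]
    r=cv2.minAreaRect((q[:,:2]*1000).astype(np.float32));print(name,s[i],np.round(r[0],1),np.round(r[1],1),round(r[2],2),"z",np.median(q[:,2]).round(4));return q
Y,X=np.mgrid[:400,:640];roi=(X>280)&(X<500)&(Y>150)&(Y<230)
rect(roi&(abs(P[...,2]-.105)<.004),"head")
rect(roi&(abs(P[...,2]-.014)<.004)&(X<385),"rail")
rect(roi&(abs(P[...,2]-.050)<.004),"front")
rect(roi&(P[...,2]>.145)&(X<445)&(X>400),"cyl")
rect((X>445)&(X<500)&(Y>215)&(Y<245)&(P[...,2]>.12),"bar")
rect((X>230)&(X<270)&(Y>220)&(Y<260)&(abs(P[...,2]-.045)<.004),"stand")
q=rect((X>230)&(X<270)&(Y>220)&(Y<260)&(P[...,2]>.085),"grip")
for n,u in(("stand",(249.2,240.8)),): print(ray(c,u,.045))
g=p[225:260,232:272];cv2.imwrite("pics/crop_stand.png",cv2.resize(g,None,fx=12,fy=12,interpolation=cv2.INTER_CUBIC)[:,:,::-1])
E
```

```text
head [ 387  165   65   48 1858] [ 621.9 -169.8] [164.8 119.4] 84.46 z 0.1044
rail [ 293  172   68   27 1292] [645.6  74.2] [194.3  64.3] 84.32 z 0.0136
front [358 176  27  23 462] [633.7 -48.2] [70.  60.4] 84.02 z 0.0496
cyl [417 179  10   9  73] [ 631.5 -167.8] [22.3 20.8] 87.41 z 0.1511
bar [457 216  29  21 293] [ 524.2 -127.3] [375.3  49.7] 88.5 z 0.1717
stand [239 230  23  22 237] [492.3 294.1] [49.8 51. ] 18.51 z 0.0447
grip [243 239   7   6  36] [492.2 294.3] [13.7 16.5] 0.64 z 0.0939
[[0.49190557 0.295106   0.045     ]]
```

View pics/crop_stand.png

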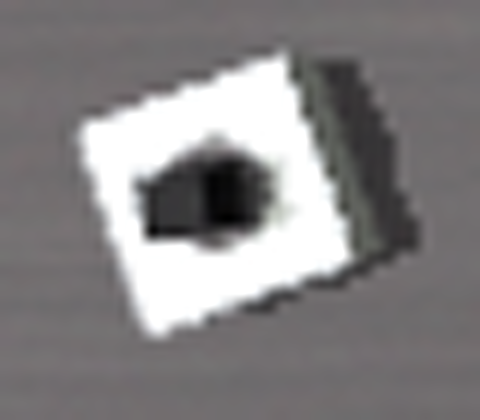

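```bash
python3 - <<'E'
from h import *
s=st();print(wl(s,np.array([.492,.2945,.26])-s["tcp_pos"]))
E
```

```text
t0.1 tcp [0.232  0.5799 0.3031] x [-0.928  0.372  0.   ] y [ 0.372  0.928 -0.002] z [-0.001 -0.001 -1.   ] F [0.1 0.5 0.3] gap 0.999 q [ 1.01  0.53  1.43 -0.    1.18 -0.18]
[-0.34741953 -0.16822422  0.04331816]
```

>>> {"api": "apply_moves", "payload": {"increments": [[[-0.044,-0.021,0.004,0],[-0.044,-0.021,0.006,0],[-0.044,-0.021,0.006,0],[-0.044,-0.021,0.006,0],[-0.044,-0.021,0.006,0]]]}}

```text
t: 0.65
tcp_pos: [0.3975, 0.4017, 0.2736]
tool_rot: [0.182, 0.983, 0.001, -0.0]
force: [0.8, 1.3, 0.7]
finger_gap: 0.998
```

>>> {"api": "apply_moves", "payload": {"increments": [[[-0.042,-0.021,0.004,0],[-0.042,-0.021,0.005,0],[-0.042,-0.021,0.004,0],[0,0,0,8.5],[0,0,0,8.5]]]}}

```text
t: 1.15
tcp_pos: [0.5007, 0.2867, 0.2576]
tool_rot: [0.331, 0.944, 0.0, -0.001]
force: [-0.0, 0.1, 0.6]
finger_gap: 0.997
```

>>> {"api": "apply_moves", "payload": {"increments": [[[0,0,0,8.5],[0,0,0,8.5],[0,0,0,8.5],[0,0,0,8.5],[0,0,0,8.5]]]}}

```text
t: 1.65
tcp_pos: [0.5013, 0.2843, 0.2557]
tool_rot: [0.652, 0.758, -0.002, -0.002]
force: [0.6, 0.0, -0.3]
finger_gap: 0.998
```

```bash
python3 - <<'E'
from h import *
s=st();snap("wrist","w1")
E
```

```text
t1.6 tcp [0.5013 0.2843 0.2557] x [-0.149  0.989  0.   ] y [ 0.989  0.149 -0.005] z [-0.005 -0.    -1.   ] F [ 0.6  0.  -0.3] gap 0.998 q [0.32 0.52 1.6  0.   1.02 0.17]
```

View pics/w1.png

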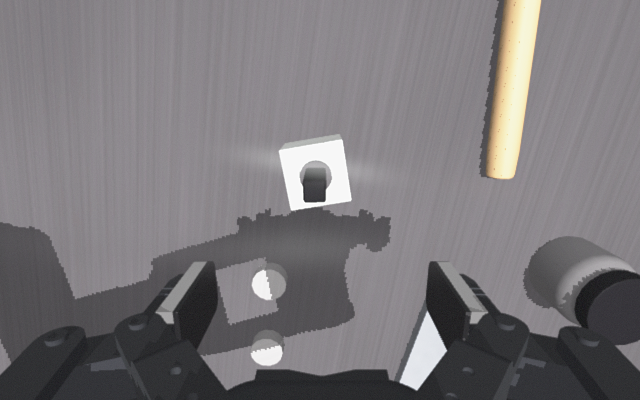

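```bash
python3 - <<'E'
from h import *
z=np.load("pics/w1.npz");p,d=z["p"],z["d"];s=manip.sense();c=cam("wrist",s);P=cloud(c,d)
Y,X=np.mgrid[:400,:640];roi=(X>270)&(X<360)&(Y>125)&(Y<220)
for lo,hi,n in((.091,.099,"grip top"),(.041,.049,"stand"),(.047,.053,"collar")):
    q=P[roi&(P[...,2]>lo)&(P[...,2]<hi)];r=cv2.minAreaRect((q[:,:2]*1000).astype(np.float32));print(n,len(q),np.round(r,1) if 0 else r,q[:,2].mean())
g=p[130:215,270:360];cv2.imwrite("pics/w1c.png",cv2.resize(g,None,fx=7,fy=7,interpolation=cv2.INTER_CUBIC)[:,:,::-1])
E
```

```text
grip top 548 ((495.0539855957031, 293.7707214355469), (15.629505157470703, 16.248075485229492), 7.972159385681152) 0.09379194608784513
stand 2854 ((494.84326171875, 293.5725402832031), (50.061988830566406, 50.487693786621094), 18.0247859954834) 0.04432501498105956
collar 317 ((487.3616638183594, 296.1255187988281), (40.21744918823242, 20.955717086791992), 1.0903511047363281) 0.04905820300133676
```

View pics/w1c.png

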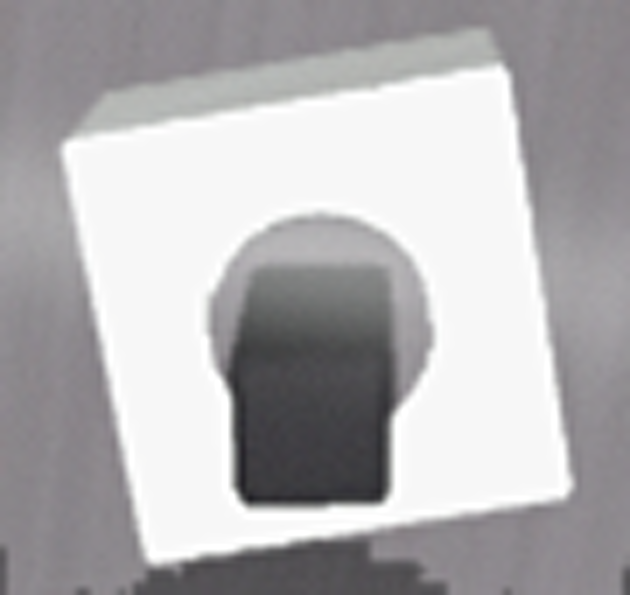

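```bash
python3 - <<'E'
from h import *
s=st();print(wl(s,np.array([.4945,.2938,.130])-s["tcp_pos"]))
E
```

```text
t1.7 tcp [0.5012 0.2843 0.2556] x [-0.145  0.989  0.   ] y [ 0.989  0.145 -0.005] z [-0.005 -0.    -1.   ] F [ 1.2 -0.1 -0.6] gap 1.002 q [0.32 0.52 1.6  0.   1.02 0.18]
[ 0.01030071 -0.0046726   0.1256656 ]
```

>>> {"api": "apply_moves", "payload": {"increments": [[[0.01,-0.005,0.02,0],[0,0,0.03,0],[0,0,0.03,0],[0,0,0.02,0],[0,0,0,0]]]}}

```text
t: 2.2
tcp_pos: [0.4955, 0.2944, 0.1536]
tool_rot: [0.649, 0.761, 0.0, -0.001]
force: [-0.1, 0.3, 0.4]
finger_gap: 0.997
```

```bash
python3 - <<'E'
from h import *
s=st();print(wl(s,np.array([.4945,.2938,.130])-s["tcp_pos"]))
s,p,d,c=snap("wrist","w2")
E
```

```text
t2.2 tcp [0.4955 0.2944 0.1536] x [-0.157  0.988  0.001] y [ 0.988  0.157 -0.001] z [-0.001  0.001 -1.   ] F [-0.1  0.3  0.4] gap 0.997 q [0.34 0.67 1.68 0.   0.79 0.18]
[-0.00040564 -0.0011052   0.02357858]
```

View pics/w2.png

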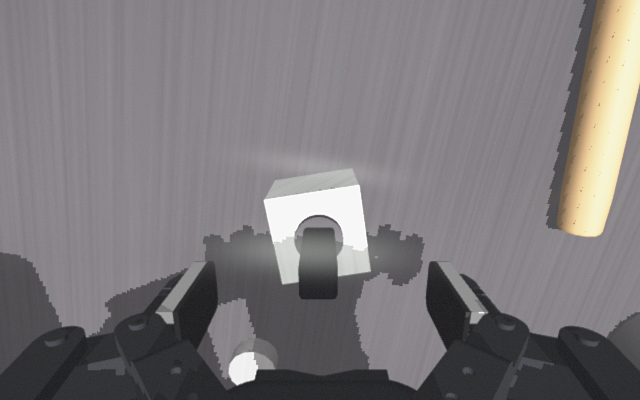

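>>> {"api": "apply_moves", "payload": {"increments": [[[0,-0.001,0.0235,0],[0,0,0,0]]]}}

```text
t: 2.45
tcp_pos: [0.4966, 0.295, 0.133]
tool_rot: [0.648, 0.761, 0.003, 0.001]
force: [0.0, -0.3, 0.3]
finger_gap: 0.999
```

>>> {"api": "apply_moves", "payload": {"increments": [[[0,0,0,0],[0,0,0,0],[0,0,0,0],[0,0,0,0],[0,0,0,0]]], "fingers": 0, "newtons": 70}}

```text
t: 2.95
tcp_pos: [0.497, 0.2955, 0.1386]
tool_rot: [0.648, 0.762, 0.004, 0.001]
force: [-7.0, -2.9, -1.7]
finger_gap: 0.172
```

>>> {"api": "apply_moves", "payload": {"increments": [[[0,0,0,0],[0,0,0,0],[0,0,0,0]]]}}

```text
t: 3.25
tcp_pos: [0.4967, 0.2955, 0.1389]
tool_rot: [0.648, 0.762, 0.004, 0.001]
force: [-0.7, -0.8, -1.6]
finger_gap: 0.171
```

```bash
python3 - <<'E'
from h import *
s=st()
E
```

```text
t3.2 tcp [0.4967 0.2955 0.1389] x [-0.161  0.987  0.003] y [0.987 0.161 0.008] z [ 0.007  0.004 -1.   ] F [-0.7 -0.8 -1.6] gap 0.171 q [0.34 0.7  1.68 0.   0.75 0.18]
```

>>> {"api": "apply_moves", "payload": {"increments": [[[0,0,-0.01,0],[0,0,-0.02,0],[0,0,-0.03,0],[0,0,-0.02,0],[0,0,0,0]]], "newtons": 100}}

```text
t: 3.75
tcp_pos: [0.4981, 0.2955, 0.2233]
tool_rot: [0.648, 0.762, 0.005, 0.002]
force: [-0.5, -0.3, -0.2]
finger_gap: 0.169
```

```bash
python3 - <<'E'
from h import *
s=st();snap("wrist","w3");snap("scene","s3");st()
E
```

```text
t3.8 tcp [0.4981 0.2955 0.2233] x [-0.161  0.987  0.003] y [0.987 0.161 0.011] z [ 0.011  0.005 -1.   ] F [-0.5 -0.3 -0.2] gap 0.169 q [0.34 0.57 1.63 0.   0.93 0.18]
t3.9 tcp [0.4967 0.295  0.2207] x [-0.161  0.987  0.003] y [0.987 0.161 0.006] z [ 0.006  0.004 -1.   ] F [ 0.5 -0.1 -0.5] gap 0.17 q [0.34 0.57 1.63 0.   0.93 0.18]
```

View pics/w3.png

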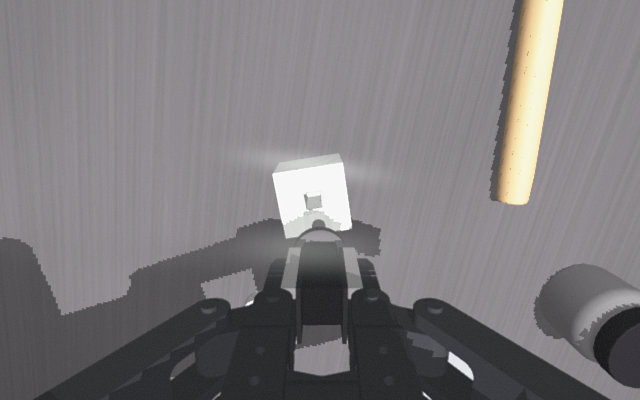

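View pics/s3.png

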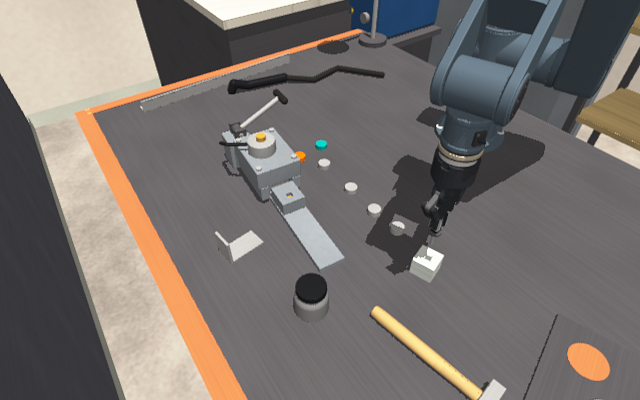

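```bash
python3 - <<'E'
from h import *
z=np.load("pics/w3.npz");p,d=z["p"],z["d"];s=manip.sense();c=cam("wrist",s)
print("stand centre hole",ray(c,(313,201),.045))
P=cloud(c,d);Y,X=np.mgrid[:400,:640];q=P[(X>265)&(X<360)&(Y>145)&(Y<235)&(abs(P[...,2]-.0445)<.003)]
print(cv2.minAreaRect((q[:,:2]*1000).astype(np.float32)))
g=p[140:345,250:390];cv2.imwrite("pics/w3c.png",cv2.resize(g,None,fx=4,fy=2.9*1,interpolation=cv2.INTER_CUBIC)[:,:,::-1] if 0 else cv2.resize(g,None,fx=2.9,fy=2.9,interpolation=cv2.INTER_CUBIC)[:,:,::-1])
M=manip.camera_model("wrist");T=M["mount"];K=M["mtx"]
for uv in((319,221),):
    dd=T[:3,:3]@np.array([(uv[0]-K[0,2])/K[0,0],(uv[1]-K[1,2])/K[0,0],1]);o=T[:3,3];print("tip tool",o+dd*(.132-o[2])/dd[2])
# expected pixel of tip/collar if x=y=0
for zz in(.132,.094,.089,.05):
    q=T[:3,:3].T@(np.array([0,0,zz])-T[:3,3]);print(zz,K[:2,:2].diagonal()*q[:2]/q[2]+K[:2,2], d[222,319])
E
```

```text
stand centre hole [[0.49259467 0.29395003 0.045     ]]
((492.5927429199219, 292.9644775390625), (50.01580810546875, 49.89794921875), 17.96952247619629)
tip tool [-0.00023955 -0.00078202  0.132     ]
0.132 [320.30595774 220.62178497] 0.2048352
0.094 [320.1457626  246.55185848] 0.2048352
0.089 [320.1196414  250.77998028] 0.2048352
0.05 [319.85219477 294.07037628] 0.2048352
```

View pics/w3c.png

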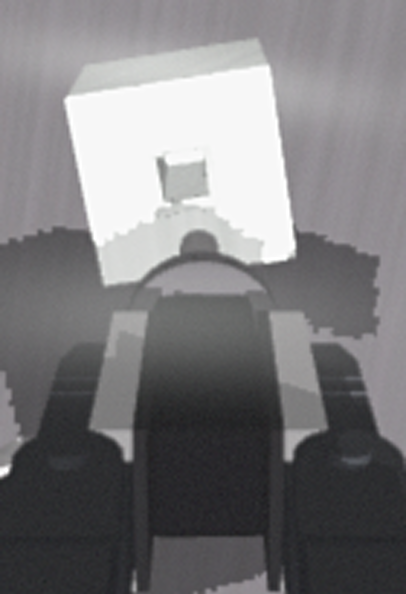

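```bash
python3 - <<'E'
from h import *
s=st();print(wl(s,np.array([.6345,-.038,.23])-s["tcp_pos"]))
E
```

```text
t3.9 tcp [0.4967 0.295  0.2207] x [-0.161  0.987  0.003] y [0.987 0.161 0.006] z [ 0.006  0.004 -1.   ] F [ 0.5 -0.1 -0.5] gap 0.17 q [0.34 0.57 1.63 0.   0.93 0.18]
[-0.35078047  0.08243812 -0.00964997]
```

>>> {"api": "apply_moves", "payload": {"increments": [[[-0.04,0.009,-0.003,0],[-0.044,0.01,-0.003,0],[-0.044,0.011,-0.002,0],[-0.044,0.011,0,0],[-0.044,0.01,0,0]]]}}

```text
t: 4.35
tcp_pos: [0.5796, 0.0897, 0.2216]
tool_rot: [0.643, 0.766, -0.0, -0.004]
force: [0.7, 0.2, -1.2]
finger_gap: 0.171
```

>>> {"api": "apply_moves", "payload": {"increments": [[[-0.044,0.01,0,0],[-0.044,0.01,0,0],[-0.03,0.008,0,0],[-0.01,0.002,0,0],[0,0,0,0]]]}}

```text
t: 4.85
tcp_pos: [0.6319, -0.0428, 0.212]
tool_rot: [0.646, 0.763, -0.003, -0.008]
force: [-1.2, -0.3, -0.4]
finger_gap: 0.162
```

```bash
python3 - <<'E'
from h import *
s,p,d,c=snap("wrist","w4");s=st()
print(wl(s,np.array([.6345,-.038,.23])-s["tcp_pos"]))
E
```

```text
t4.9 tcp [ 0.6313 -0.0418  0.2119] x [-0.166  0.986  0.008] y [ 0.986  0.166 -0.016] z [-0.017  0.006 -1.   ] F [-0.1 -0.  -1.1] gap 0.169 q [-0.24  0.65  1.48  0.    1.03 -0.41]
[ 0.00339904  0.00347028 -0.01809466]
```

View pics/w4.png

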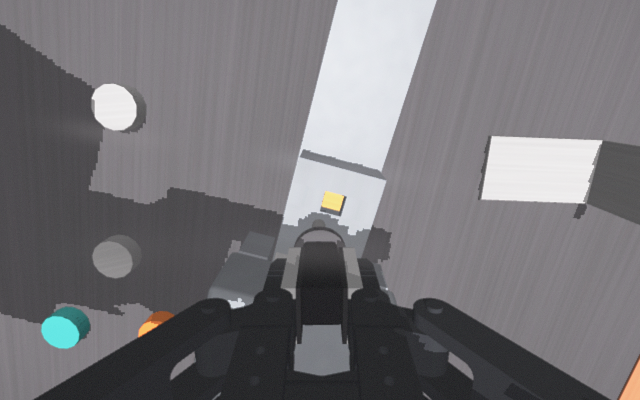

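```bash
cat >> h.py <<'E'
TIP=np.array([0,-.001,.132])
def tip(s): return s["tcp_pos"]+Ro.from_quat(s["tool_rot"]).as_matrix()@TIP
E
python3 - <<'E'
from h import *
z=np.load("pics/w4.npz");p,d=z["p"],z["d"];s=manip.sense();c=cam("wrist",s);P=cloud(c,d)
g=p[145:260,270:400];cv2.imwrite("pics/w4c.png",cv2.resize(g,None,fx=5,fy=5,interpolation=cv2.INTER_CUBIC)[:,:,::-1])
hsv=cv2.cvtColor(p,cv2.COLOR_RGB2HSV);m=(hsv[...,1]>80)&(hsv[...,0]>12)&(hsv[...,0]<35);m[:,:310]=0;m[:190]=0;m[220:]=0;m[:,360:]=0
v,u=np.nonzero(m);print(len(v),u.mean(),v.mean(),u.min(),u.max(),v.min(),v.max(),P[m].mean(0),"ray",ray(c,(u.mean(),v.mean()),.04))
r=cv2.minAreaRect((P[m][:,:2]*1000).astype(np.float32));print(r)
Y,X=np.mgrid[:400,:640];q=P[(X>280)&(X<390)&(Y>145)&(Y<220)&(abs(P[...,2]-.05)<.005)];print(len(q),q[:,2].mean())
print("tip",tip(s))
E
```

```text
311 332.1864951768489 200.84887459807075 322 343 191 210 [ 0.63658197 -0.03912621  0.03967432] ray [[ 0.63654763 -0.03903508  0.04      ]]
((633.1466064453125, -8.105636596679688), (15.023439407348633, 76.91109466552734), 6.906505107879639)
4381 0.048989410411411013
tip [ 0.6281165  -0.04125606  0.07997136]
```

View pics/w4c.png

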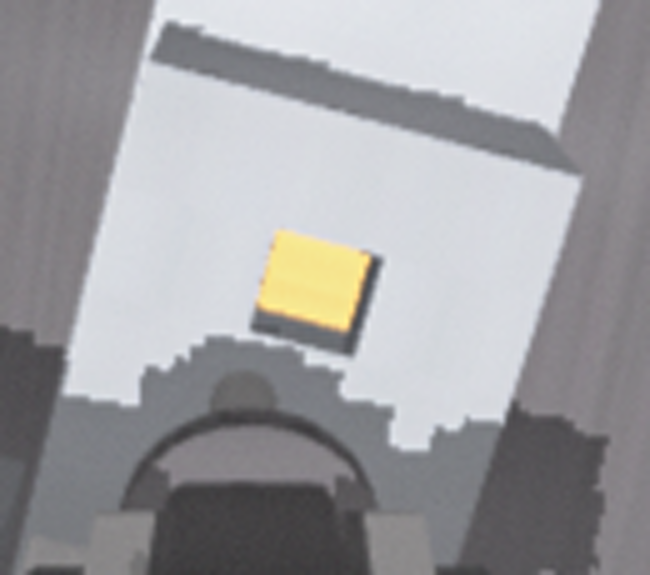

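```bash
python3 - <<'E'
from h import *
s=st();print(tip(s),wl(s,np.array([.6362,-.0388,.056])-tip(s)))
E
```

```text
t4.9 tcp [ 0.6313 -0.0418  0.2119] x [-0.166  0.986  0.008] y [ 0.986  0.166 -0.016] z [-0.017  0.006 -1.   ] F [-0.1 -0.  -1.1] gap 0.169 q [-0.24  0.65  1.48  0.    1.03 -0.41]
[ 0.6281165  -0.04125606  0.07997136] [0.00088477 0.00875536 0.02384455]
```

>>> {"api": "apply_moves", "payload": {"increments": [[[0.001,0.0085,0.007,0],[0,0,0.008,0],[0,0,0.006,0],[0,0,0,0]]]}}

```text
t: 5.3
tcp_pos: [0.637, -0.0327, 0.1876]
tool_rot: [0.643, 0.765, -0.004, -0.011]
force: [0.4, 1.3, -1.1]
finger_gap: 0.17
```

```bash
python3 - <<'E'
from h import *
s,p,d,c=snap("wrist","w5");s=st();print(tip(s),wl(s,np.array([.6362,-.0388,.054])-tip(s)))
c=cam("wrist",s);hsv=cv2.cvtColor(p,cv2.COLOR_RGB2HSV);m=(hsv[...,1]>80)&(hsv[...,0]>12)&(hsv[...,0]<35);m[:,290:];m[:,:290]=0;m[:180]=0;m[240:]=0;m[:,360:]=0
v,u=np.nonzero(m);print(len(v),u.mean(),v.mean(),"ray",ray(c,(u.mean(),v.mean()),.04))
g=p[145:260,270:400];cv2.imwrite("pics/w5c.png",cv2.resize(g,None,fx=5,fy=5,interpolation=cv2.INTER_CUBIC)[:,:,::-1])
E
```

```text
t5.3 tcp [ 0.6371 -0.0327  0.1879] x [-0.172  0.985  0.012] y [ 0.985  0.172 -0.02 ] z [-0.022  0.008 -1.   ] F [-0.3  0.6 -0.6] gap 0.167 q [-0.23  0.69  1.48  0.    0.99 -0.4 ]
[ 0.63317003 -0.03177325  0.05597079] [-0.00746538  0.00181704  0.00184566]
112 327.50892857142856 222.57142857142858 ray [[ 0.63957606 -0.03759758  0.04      ]]
```

View pics/w5c.png

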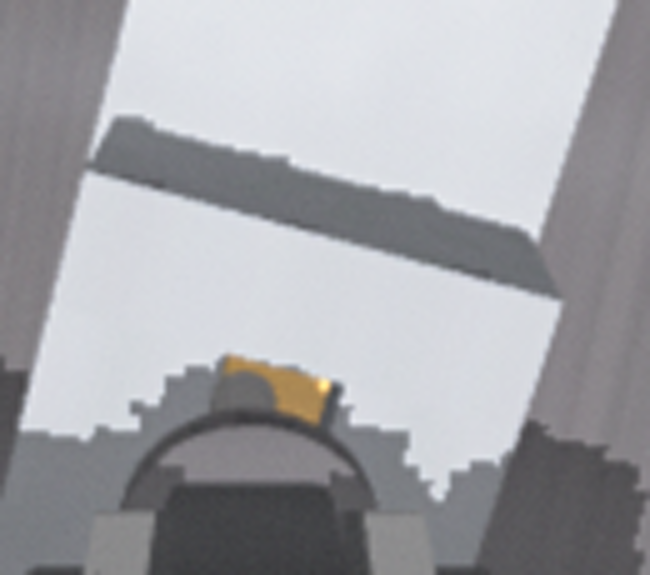

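>>> {"api": "apply_moves", "payload": {"increments": [[[-0.004,0.002,-0.002,0],[-0.003,0.001,0,0],[0,0,0,0],[0,0,0,0]]]}}

```text
t: 5.75
tcp_pos: [0.642, -0.039, 0.191]
tool_rot: [0.643, 0.766, -0.004, -0.01]
force: [-0.5, -0.1, -0.8]
finger_gap: 0.17
```

```bash
python3 - <<'E'
from h import *
s,p,d,c=snap("wrist","w6");s=st();print(tip(s),wl(s,np.array([.6365,-.0388,.054])-tip(s)))
g=p[145:260,270:400];cv2.imwrite("pics/w6c.png",cv2.resize(g,None,fx=5,fy=5,interpolation=cv2.INTER_CUBIC)[:,:,::-1])
s,p,d,c=snap("scene","s6")
g=p[160:240,240:340];cv2.imwrite("pics/s6c.png",cv2.resize(g,None,fx=6,fy=6,interpolation=cv2.INTER_CUBIC)[:,:,::-1])
E
```

```text
t5.8 tcp [ 0.6421 -0.039   0.191 ] x [-0.173  0.985  0.011] y [ 0.985  0.173 -0.018] z [-0.02   0.008 -1.   ] F [ 0.  -0.5 -0.6] gap 0.168 q [-0.24  0.69  1.47  0.    1.01 -0.41]
[ 0.63842105 -0.03822887  0.0590388 ] [-0.00028539 -0.00189741  0.00507194]
```

View pics/w6c.png

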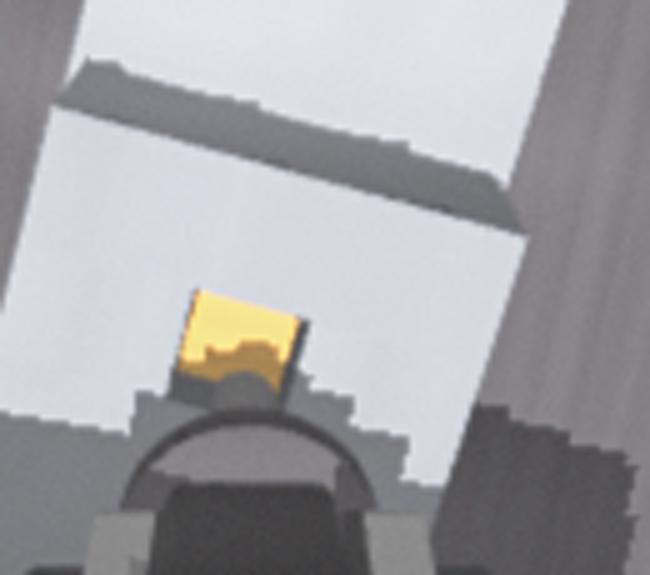

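View pics/s6c.png

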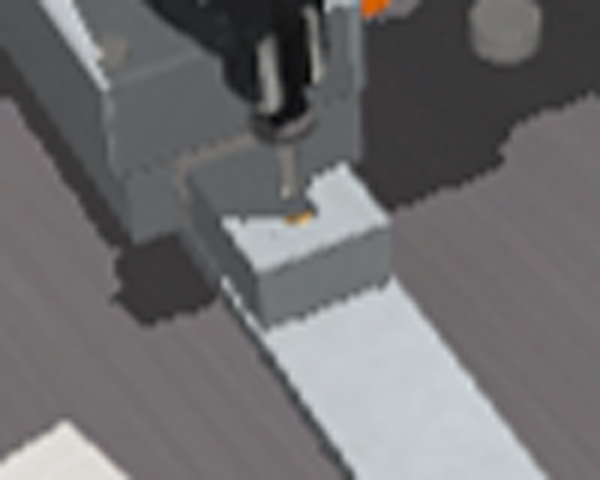

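```bash
python3 - <<'E'
from h import *
s=manip.sense();c=cam("wrist",s);print(ray(c,(270+240/5,145+342/5),.04),proj(c,tip(s)))
E
```

```text
[[ 0.63770412 -0.03990679  0.04      ]] [[318.60471331 220.59545613]]
```

>>> {"api": "apply_moves", "payload": {"increments": [[[-0.001,-0.001,0.007,0],[0,0,0.006,0],[0,0,0,0]]]}}

```text
t: 6.15
tcp_pos: [0.6405, -0.0403, 0.177]
tool_rot: [0.643, 0.766, -0.004, -0.01]
force: [-0.4, -0.1, 0.3]
finger_gap: 0.168
```

```bash
python3 - <<'E'
from h import *
s=st();print(tip(s))
E
```

```text
t6.2 tcp [ 0.6405 -0.0403  0.177 ] x [-0.172  0.985  0.011] y [ 0.985  0.173 -0.019] z [-0.02   0.008 -1.   ] F [-0.4 -0.1  0.3] gap 0.168 q [-0.24  0.71  1.48  0.    0.98 -0.41]
[ 0.63685551 -0.03944061  0.04501419]
```

In the well, with no side force. Now I'll press.

>>> {"api": "apply_moves", "payload": {"increments": [[[0,0,0.005,0],[0,0,0.004,0],[0,0,0.003,0]]]}}

```text
t: 6.45
tcp_pos: [0.6405, -0.0403, 0.1644]
tool_rot: [0.643, 0.766, -0.004, -0.01]
force: [-0.0, -0.3, 2.7]
finger_gap: 0.173
```

```bash
python3 - <<'E'
from h import *
s=st();print(tip(s))
E
```

```text
t6.5 tcp [ 0.6405 -0.0403  0.1644] x [-0.173  0.985  0.011] y [ 0.985  0.173 -0.018] z [-0.02   0.007 -1.   ] F [-0.  -0.3  2.7] gap 0.173 q [-0.24  0.73  1.48  0.    0.95 -0.41]
[ 0.63692828 -0.03947201  0.03247996]
```

>>> {"api": "apply_moves", "payload": {"increments": [[[0,0,0.003,0],[0,0,0.002,0],[0,0,0.002,0]]]}}

```text
t: 6.75
tcp_pos: [0.6408, -0.0403, 0.1626]
tool_rot: [0.643, 0.766, -0.004, -0.01]
force: [-3.5, -0.4, 11.8]
finger_gap: 0.167
```

```bash
python3 - <<'E'
from h import *
s=st();print(tip(s))
E
```

```text
t6.8 tcp [ 0.6408 -0.0403  0.1626] x [-0.173  0.985  0.01 ] y [ 0.985  0.173 -0.018] z [-0.019  0.007 -1.   ] F [-3.5 -0.4 11.8] gap 0.167 q [-0.24  0.73  1.48  0.    0.95 -0.41]
[ 0.63724536 -0.03958641  0.03061519]
```

>>> {"api": "apply_moves", "payload": {"increments": [[[0.006,0.0015,0.002,0],[0.008,0.002,0.002,0],[0.01,0.003,0.002,0],[0.01,0.003,0.002,0],[0.01,0.003,0.002,0]]]}}

```text
t: 7.25
tcp_pos: [0.6448, 0.0017, 0.1626]
tool_rot: [0.642, 0.766, -0.007, -0.007]
force: [-3.4, -1.6, 11.8]
finger_gap: 0.168
```

```bash
python3 - <<'E'
from h import *
s=st();print(tip(s))
E
```

```text
t7.2 tcp [0.6448 0.0017 0.1626] x [-0.175  0.985  0.001] y [ 0.984  0.175 -0.02 ] z [-0.02  -0.002 -1.   ] F [-3.4 -1.6 11.8] gap 0.168 q [-0.17  0.73  1.48 -0.01  0.95 -0.34]
[0.64123292 0.00118643 0.0306025 ]
```

>>> {"api": "apply_moves", "payload": {"increments": [[[0.01,0.003,0.002,0],[0.01,0.003,0.002,0],[0.01,0.003,0.002,0],[0.01,0.003,0.002,0],[0.01,0.003,0.002,0]]]}}

```text
t: 7.75
tcp_pos: [0.6498, 0.0525, 0.1625]
tool_rot: [0.641, 0.767, -0.011, -0.005]
force: [-4.0, -1.2, 10.4]
finger_gap: 0.169
```

>>> {"api": "apply_moves", "payload": {"increments": [[[0.01,0.003,0.002,0],[0.01,0.003,0.002,0],[0.01,0.003,0.002,0],[0.01,0.003,0.002,0],[0.01,0.003,0.002,0]]]}}

```text
t: 8.25
tcp_pos: [0.6548, 0.1037, 0.1625]
tool_rot: [0.64, 0.768, -0.014, -0.003]
force: [-4.1, -1.3, 10.8]
finger_gap: 0.168
```

```bash
python3 - <<'E'
from h import *
s=st();print(tip(s))
E
```

```text
t8.2 tcp [0.6548 0.1037 0.1625] x [-0.181  0.983 -0.014] y [ 0.983  0.18  -0.024] z [-0.021 -0.018 -1.   ] F [-4.1 -1.3 10.8] gap 0.168 q [-0.    0.75  1.42 -0.02  0.99 -0.17]
[0.65102261 0.10117501 0.03057183]
```

>>> {"api": "apply_moves", "payload": {"increments": [[[0.01,0.003,0.002,0],[0.01,0.003,0.002,0],[0.008,0.002,0.002,0],[0.006,0.002,0.002,0],[0.006,0.002,0.002,0]]]}}

```text
t: 8.75
tcp_pos: [0.6594, 0.1437, 0.1625]
tool_rot: [0.638, 0.77, -0.017, 0.002]
force: [-1.3, -6.1, 9.2]
finger_gap: 0.17
```

>>> {"api": "apply_moves", "payload": {"increments": [[[0.005,0.001,0.002,0],[0.004,0.001,0.002,0],[0.004,0.001,0.002,0]]]}}

```text
t: 9.05
tcp_pos: [0.66, 0.1477, 0.1623]
tool_rot: [0.635, 0.772, -0.027, 0.008]
force: [-2.8, -8.4, 12.2]
finger_gap: 0.169
```

```bash
python3 - <<'E'
from h import *
s=st();print(tip(s));s,p,d,c=snap("top","t7");P=cloud(c,d)
Y,X=np.mgrid[:400,:640];roi=(X>280)&(X<390)&(Y>150)&(Y<230)
cv2.imwrite("pics/t7c.png",cv2.resize(p[140:270,230:480],None,fx=3,fy=3)[:,:,::-1])
m=(roi&(abs(P[...,2]-.05)<.004)).astype(np.uint8)
n,l,S,ce=cv2.connectedComponentsWithStats(m);print(S[1:])
E
```

```text
t9.1 tcp [0.66   0.1477 0.1623] x [-0.194  0.98  -0.047] y [ 0.981  0.193 -0.031] z [-0.021 -0.052 -0.998] F [-2.8 -8.4 12.2] gap 0.169 q [ 0.07  0.77  1.38 -0.06  1.02 -0.09]
[0.65619475 0.14059563 0.03057372]
[[313 172   9  22 151]
 [386 174   1   1   1]
 [295 192   1   1   1]
 [385 196   1   1   1]
 [384 205   1   3   3]]
```

View pics/t7c.png

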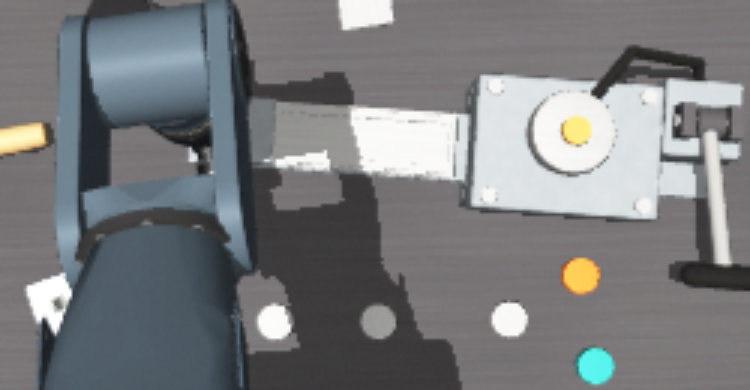

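>>> {"api": "apply_moves", "payload": {"increments": [[[-0.004,0,0,0],[0,0,-0.008,0],[-0.0005,0,-0.015,0],[-0.001,-0.001,-0.02,0],[-0.001,-0.001,-0.02,0]]]}}

```text
t: 9.6
tcp_pos: [0.6592, 0.1442, 0.2265]
tool_rot: [0.635, 0.772, -0.029, 0.006]
force: [0.7, -0.1, -0.4]
finger_gap: 0.171
```

```bash
python3 - <<'E'
from h import *
s=st();print(tip(s));snap("wrist","w8")
E
```

```text
t9.6 tcp [0.6592 0.1442 0.2265] x [-0.194  0.98  -0.046] y [ 0.981  0.192 -0.037] z [-0.027 -0.052 -0.998] F [ 0.7 -0.1 -0.4] gap 0.171 q [ 0.07  0.69  1.34 -0.06  1.14 -0.1 ]
[0.6547006  0.1370868  0.09480017]
```

View pics/w8.png

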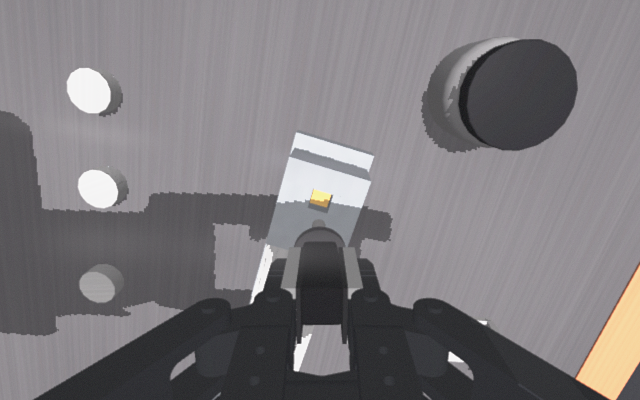

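```bash
python3 - <<'E'
from h import *
s=st();print(tip(s),wl(s,np.array([.4926,.2938,.085])-tip(s)))
E
```

```text
t9.7 tcp [0.661  0.1444 0.2307] x [-0.194  0.98  -0.047] y [ 0.981  0.193 -0.03 ] z [-0.02  -0.052 -0.998] F [0.2 0.2 1.7] gap 0.171 q [ 0.07  0.69  1.34 -0.06  1.14 -0.1 ]
[0.65743879 0.13739868 0.09890245] [ 0.18585689 -0.13115659  0.00903563]
```

>>> {"api": "apply_moves", "payload": {"increments": [[[0.03,-0.021,0.001,0],[0.034,-0.024,0.002,0],[0.034,-0.024,0.002,0],[0.034,-0.024,0.002,0],[0.034,-0.024,0.001,0]]]}}

```text
t: 10.15
tcp_pos: [0.5173, 0.2858, 0.2206]
tool_rot: [0.638, 0.769, -0.02, 0.014]
force: [0.0, 0.7, -0.3]
finger_gap: 0.166
```

```bash
python3 - <<'E'
from h import *
s=st();print(tip(s),wl(s,np.array([.4926,.2938,.085])-tip(s)))
E
```

```text
t10.2 tcp [0.5173 0.2858 0.2206] x [-0.184  0.982 -0.047] y [ 0.983  0.184 -0.013] z [-0.004 -0.049 -0.999] F [ 0.   0.7 -0.3] gap 0.166 q [ 0.33  0.6   1.58 -0.05  0.99  0.18]
[0.51570261 0.27912478 0.08881391] [ 0.01884673 -0.01995657  0.00318982]
```

>>> {"api": "apply_moves", "payload": {"increments": [[[0.009,-0.01,0,0],[0.006,-0.007,0,0],[0,0,0,0],[0,0,0,0]]]}}

```text
t: 10.55
tcp_pos: [0.4932, 0.3013, 0.2202]
tool_rot: [0.636, 0.772, -0.021, 0.013]
force: [0.8, 0.3, -1.3]
finger_gap: 0.165
```

```bash
python3 - <<'E'
from h import *
s,p,d,c=snap("wrist","w9");s=st();c=cam("wrist",s);print(tip(s),wl(s,np.array([.4926,.2938,.065])-tip(s)))
P=cloud(c,d);Y,X=np.mgrid[:400,:640];q=P[(X>240)&(X<390)&(Y>125)&(Y<215)&(abs(P[...,2]-.0445)<.005)]
print(cv2.minAreaRect((q[:,:2]*1000).astype(np.float32)),proj(c,tip(s)))
g=p[140:260,260:390];cv2.imwrite("pics/w9c.png",cv2.resize(g,None,fx=5,fy=5,interpolation=cv2.INTER_CUBIC)[:,:,::-1])
E
```

```text
t10.6 tcp [0.4934 0.3011 0.2202] x [-0.191  0.981 -0.047] y [ 0.982  0.19  -0.015] z [-0.006 -0.049 -0.999] F [ 0.8  0.1 -0.3] gap 0.174 q [ 0.37  0.58  1.61 -0.05  0.97  0.21]
[0.4916356  0.29450728 0.0884041 ] [0.00021828 0.0011605  0.02340487]
((493.2872619628906, 298.6343994140625), (50.06516647338867, 39.824310302734375), 18.049530029296875) [[318.63354477 220.65912336]]
```

View pics/w9c.png

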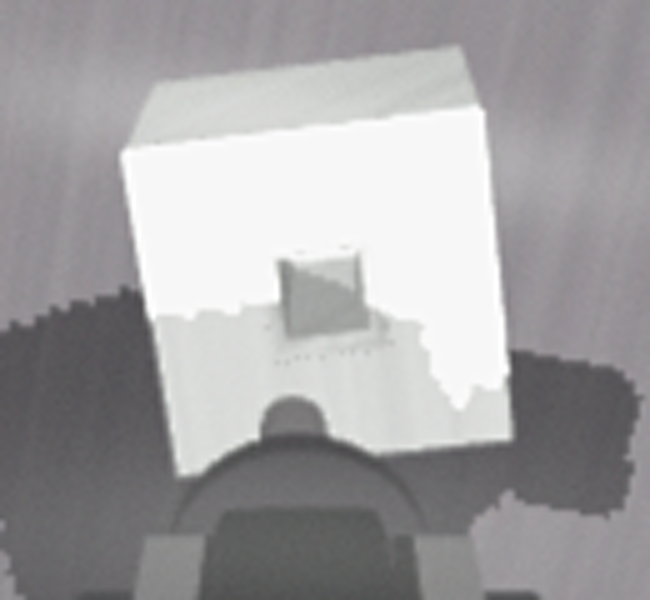

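```bash
python3 - <<'E'
from h import *
s=manip.sense();c=cam("wrist",s);h=ray(c,(324.6,198.6),.045)[0];print(h,wl(s,np.r_[h[:2],.052]-tip(s)),tip(s))
E
```

```text
[0.49507771 0.29425352 0.045     ] [0.00079907 0.00387245 0.03635294] [0.4916356  0.29450728 0.0884041 ]
```

>>> {"api": "apply_moves", "payload": {"increments": [[[0.001,0.0035,0.008,0],[0,0,0.012,0],[0,0,0.008,0],[0,0,0,0],[0,0,0,0]]]}}

```text
t: 11.1
tcp_pos: [0.5003, 0.2985, 0.1886]
tool_rot: [0.638, 0.769, -0.021, 0.014]
force: [0.7, -0.0, -0.7]
finger_gap: 0.166
```

```bash
python3 - <<'E'
from h import *
s,p,d,c=snap("wrist","w10");s=st();print(tip(s),wl(s,np.array([.4948,.2942,.050])-tip(s)))
g=p[140:260,260:390];cv2.imwrite("pics/w10c.png",cv2.resize(g,None,fx=5,fy=5,interpolation=cv2.INTER_CUBIC)[:,:,::-1])
E
```

```text
t11.2 tcp [0.5002 0.2985 0.1886] x [-0.185  0.982 -0.047] y [ 0.983  0.185 -0.014] z [-0.005 -0.049 -0.999] F [-0.   0.1 -1.1] gap 0.169 q [ 0.36  0.63  1.62 -0.06  0.91  0.21]
[0.49855553 0.2918008  0.05677276] [ 0.00337062 -0.00315048  0.00666662]
```

View pics/w10c.png

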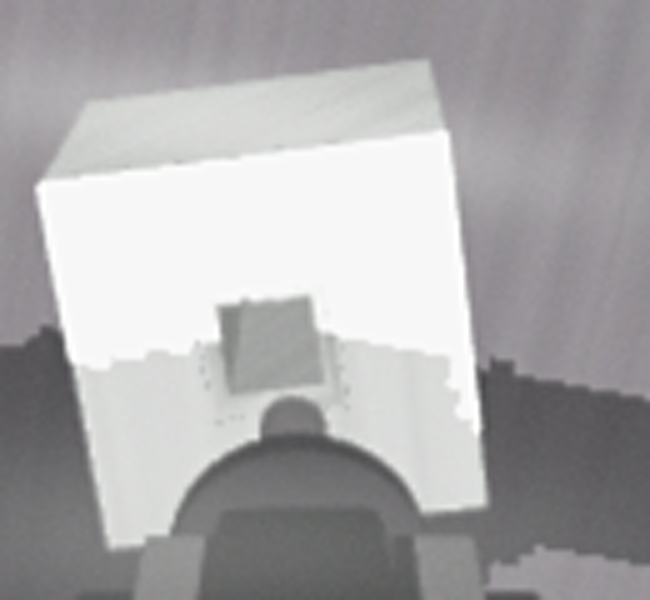

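```bash
python3 - <<'E'
from h import *
s=manip.sense();c=cam("wrist",s);h=ray(c,(314,208.6),.045)[0];print(h,wl(s,np.r_[h[:2],.046]-tip(s)),tip(s))
E
```

```text
[0.49486566 0.29444649 0.045     ] [ 0.00378983 -0.00298294  0.01064924] [0.49855553 0.2918008  0.05677276]
```

>>> {"api": "apply_moves", "payload": {"increments": [[[0.004,-0.003,0.002,0],[0,0,0.002,0],[0,0,0,0]]]}}

```text
t: 11.45
tcp_pos: [0.4963, 0.3022, 0.1846]
tool_rot: [0.638, 0.77, -0.02, 0.014]
force: [0.2, 0.6, -1.0]
finger_gap: 0.17
```

```bash
python3 - <<'E'
from h import *
s,p,d,c=snap("wrist","w11");s=st();print(tip(s),wl(s,np.array([.4949,.2944,.044])-tip(s)))
g=p[140:260,260:390];cv2.imwrite("pics/w11c.png",cv2.resize(g,None,fx=5,fy=5,interpolation=cv2.INTER_CUBIC)[:,:,::-1])
E
```

```text
t11.5 tcp [0.4963 0.3022 0.1847] x [-0.185  0.982 -0.047] y [ 0.983  0.185 -0.013] z [-0.005 -0.049 -0.999] F [ 0.1 -0.6 -1. ] gap 0.167 q [ 0.37  0.64  1.63 -0.06  0.9   0.22]
[0.49469708 0.29559812 0.05291585] [-7.94478466e-04  9.79199076e-05  8.96260765e-03]
```

View pics/w11c.png

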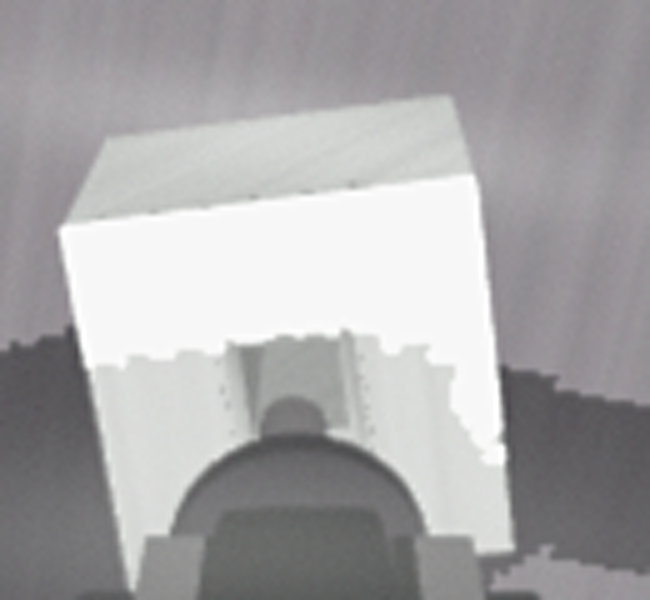

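>>> {"api": "apply_moves", "payload": {"increments": [[[0,0,0.006,0],[0,0,0.006,0],[0.0005,0,0.005,0]]]}}

```text
t: 11.8
tcp_pos: [0.4966, 0.3023, 0.1677]
tool_rot: [0.638, 0.77, -0.019, 0.015]
force: [0.3, 0.1, -0.8]
finger_gap: 0.17
```

```bash
python3 - <<'E'
from h import *
s=st();print(tip(s))
E
```

```text
t11.8 tcp [0.4966 0.3023 0.1677] x [-0.186  0.982 -0.047] y [ 0.983  0.185 -0.011] z [-0.002 -0.048 -0.999] F [ 0.3  0.1 -0.8] gap 0.17 q [ 0.37  0.66  1.64 -0.06  0.86  0.22]
[0.49541216 0.29578984 0.03590222]
```

>>> {"api": "apply_moves", "payload": {"increments": [[[-0.001,0,0.008,0],[0,0,0.008,0],[0,0,0.007,0],[0,0,0,0]]]}}

```text
t: 12.2
tcp_pos: [0.4961, 0.2996, 0.1411]
tool_rot: [0.638, 0.77, -0.02, 0.014]
force: [0.0, -0.1, -0.4]
finger_gap: 0.17
```

```bash
python3 - <<'E'
from h import *
s=st();print(tip(s))
E
```

```text
t12.2 tcp [0.4961 0.2996 0.1411] x [-0.185  0.982 -0.047] y [ 0.983  0.185 -0.014] z [-0.005 -0.049 -0.999] F [ 0.  -0.1 -0.4] gap 0.17 q [ 0.37  0.7   1.66 -0.06  0.81  0.22]
[0.4944648  0.29298425 0.00928901]
```

>>> {"api": "apply_moves", "payload": {"increments": [[[0,0,0.002,0],[0,0,0,0]]]}}

```text
t: 12.4
tcp_pos: [0.4962, 0.2996, 0.1386]
tool_rot: [0.638, 0.77, -0.02, 0.014]
force: [-0.5, 0.4, -0.8]
finger_gap: 0.168
```

>>> {"api": "apply_moves", "payload": {"increments": [[[0,0,0,0],[0,0,0,0],[0,0,0,0],[0,0,0,0],[0,0,0,0]]], "fingers": 1}}

```text
t: 12.9
tcp_pos: [0.4969, 0.2999, 0.14]
tool_rot: [0.638, 0.77, -0.019, 0.014]
force: [-0.1, -0.7, 0.8]
finger_gap: 0.99
```

```bash
python3 - <<'E'
from h import *
s=st();print(tip(s))
E
```

```text
t12.9 tcp [0.4969 0.2999 0.14  ] x [-0.185  0.982 -0.047] y [ 0.983  0.185 -0.011] z [-0.002 -0.048 -0.999] F [-0.1 -0.7  0.8] gap 0.99 q [ 0.37  0.7   1.66 -0.06  0.8   0.22]
[0.49566331 0.29335505 0.00815606]
```

>>> {"api": "apply_moves", "payload": {"increments": [[[0,0,-0.02,0],[0,0,-0.03,0],[0,0,-0.035,0],[0,0,-0.03,8.1],[0,0,0,8.1]]]}}

```text
t: 13.4
tcp_pos: [0.4968, 0.3052, 0.258]
tool_rot: [0.743, 0.669, -0.018, 0.016]
force: [0.7, -0.5, 0.2]
finger_gap: 0.997
```

```bash
cat >> h.py <<'E'
def discs(c,p,d):
    P=cloud(c,d);hsv=cv2.cvtColor(p,cv2.COLOR_RGB2HSV)
    m=((hsv[...,1]<60)&(abs(P[...,2]-.015)<.004)&(P[...,0]<.58)&(P[...,0]>.35)).astype(np.uint8)
    n,l,S,ce=cv2.connectedComponentsWithStats(m,connectivity=4);o=[]
    for i in range(1,n):
        if S[i][4]>60:
            q=P[l==i];r=cv2.minEnclosingCircle((q[:,:2]*1000).astype(np.float32));o.append(np.r_[r[0],2*r[1]]);print("disc px",ce[i].round(1),"area",S[i][4],"xy",np.round(r[0],1),"dia",round(2*r[1],1),"z",q[:,2].mean().round(4))
    return o
E
python3 - <<'E'
from h import *
s=st();s,p,d,c=snap("top","t11");discs(c,p,d)
snap("wrist","w12")
g=p[130:300,210:500];cv2.imwrite("pics/t11c.png",cv2.resize(g,None,fx=2.7,fy=2.7)[:,:,::-1])
E
```

```text
t13.4 tcp [0.4968 0.3052 0.258 ] x [ 0.105  0.993 -0.049] y [ 0.994 -0.106 -0.   ] z [-0.005 -0.049 -0.999] F [ 0.7 -0.5  0.2] gap 0.997 q [ 0.38  0.54  1.57 -0.05  1.06  0.51]
disc px [399.4 245.9] area 95 xy [ 466.4 -126.8] dia 32.9 z 0.0151
disc px [321.4 246.8] area 102 xy [469.   94.4] dia 33.4 z 0.0151
disc px [355.7 246.7] area 100 xy [466.9  -2.8] dia 32.8 z 0.0152
disc px [293.9 249.4] area 93 xy [463.  173.4] dia 32.9 z 0.0158
```

View pics/t11c.png

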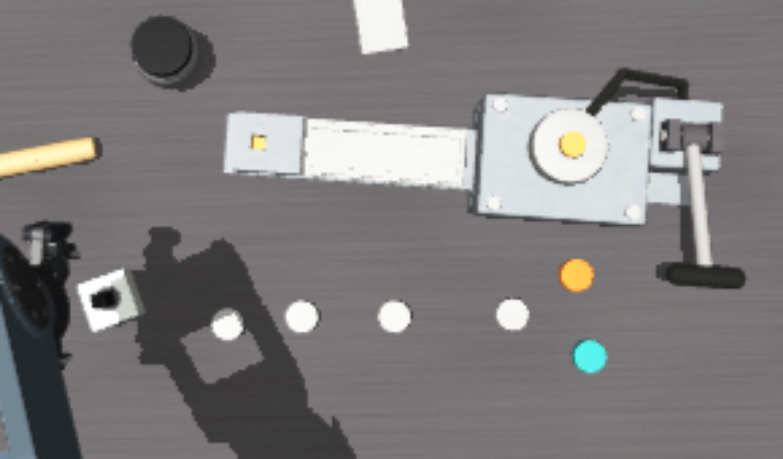

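View pics/w12.png

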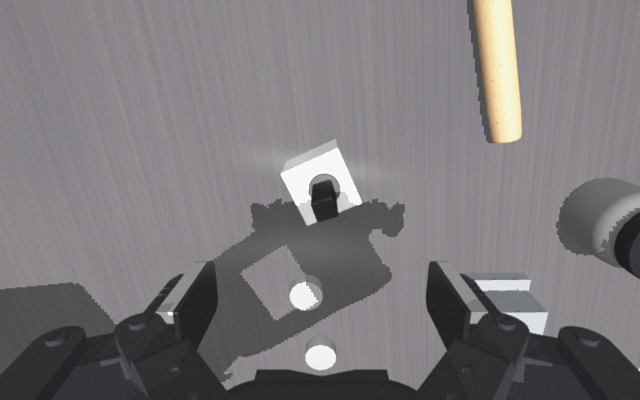

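```bash
python3 - <<'E'
from h import *
z=np.load("pics/t11.npz");p,d=z["p"],z["d"];c=cam("top");P=cloud(c,d)
Y,X=np.mgrid[:400,:640]
def rect(m,n):
    k,l,s,ce=cv2.connectedComponentsWithStats(m.astype(np.uint8),connectivity=4);i=1+np.argmax(s[1:,4]);q=P[l==i]
    print(n,cv2.minAreaRect((q[:,:2]*1000).astype(np.float32)),q[:,2].mean());return q
f=rect((X>280)&(X<330)&(Y>160)&(Y<205)&(abs(P[...,2]-.05)<.004),"front")
fl=rect((X>318)&(X<386)&(Y>160)&(Y<205)&(abs(P[...,2]-.03)<.0035),"floor")
h=rect((X>380)&(X<460)&(Y>150)&(Y<220)&(abs(P[...,2]-.105)<.004),"head")
s=manip.sense()
X0=np.array([-.0976,-.9952]);F=np.array([651.9,6.9])
E
```

```text
front ((650.5077514648438, 124.40108489990234), (70.17010498046875, 59.9793815612793), 84.03173065185547) 0.049640609042189934
floor ((638.5711059570312, 5.081016540527344), (169.99705505371094, 59.58694839477539), 84.70940399169922) 0.029982678332328126
head ((621.6782836914062, -169.64932250976562), (164.5817108154297, 119.39231872558594), 84.30110931396484) 0.10460495520394138
```

```bash
cat >> h.py <<'E'
def go(x,y,z,ahead=.054):
    s=st();R=Ro.from_quat(s["tool_rot"]).as_matrix();g=s["tcp_pos"]+R@[0,0,ahead]
    print("grasp pt",g.round(4),"move(tool)",(R.T@(np.array([x,y,z])-g)).round(4),"up in tool",R.T[:,2].round(3),"jaw deg",np.degrees(np.arctan2(R[1,1],R[0,1])).round(1));return s
E
python3 - <<'E'
from h import *
go(.4655,.173,.11)
E
```

```text
t13.5 tcp [0.4951 0.3044 0.2549] x [ 0.099  0.994 -0.052] y [ 0.995 -0.1   -0.006] z [-0.011 -0.051 -0.999] F [-0.2  0.2  0.4] gap 1.0 q [ 0.38  0.54  1.57 -0.05  1.06  0.5 ]
grasp pt [0.4945 0.3016 0.2009] move(tool) [-0.1259 -0.0155  0.0978] up in tool [-0.052 -0.006 -0.999] jaw deg -5.7
```

>>> {"api": "apply_moves", "payload": {"increments": [[[-0.035,-0.005,0,0],[-0.042,-0.005,0.01,0],[-0.035,-0.005,0.03,0],[-0.01,0,0.03,0],[0,0,0.015,0]]], "newtons": 40}}

```text
t: 14.0
tcp_pos: [0.4669, 0.1774, 0.1742]
tool_rot: [0.734, 0.679, -0.02, 0.016]
force: [-1.0, -0.9, 1.0]
finger_gap: 0.995
```

```bash
cat >> h.py <<'E'
def wdisc(f,zt=.016):
    s=manip.sense();s,p,d,c=snap("wrist",f);P=cloud(c,d);hsv=cv2.cvtColor(p,cv2.COLOR_RGB2HSV)
    m=((abs(P[...,2]-zt)<.005)&(hsv[...,1]<50)).astype(np.uint8);m[330:]=0
    m=cv2.morphologyEx(m,cv2.MORPH_OPEN,np.ones((5,5),np.uint8))
    n,l,S,ce=cv2.connectedComponentsWithStats(m,connectivity=4)
    for i in range(1,n):
        if S[i][4]>300:
            q=P[l==i];q=q[np.abs(q[:,2]-np.median(q[:,2]))<.003];r=cv2.minEnclosingCircle((q[:,:2]*1000).astype(np.float32));print("wdisc px",ce[i].round(1),"area",S[i][4],"xy",np.round(r[0],1),"dia",round(2*r[1],1),"z",q[:,2].mean().round(4))
E
python3 - <<'E'
from h import *
wdisc("w13");go(.4655,.173,.008)
E
```

```text
wdisc px [320.  201.2] area 1853 xy [466.  172.8] dia 34.5 z 0.0151
wdisc px [573.6 227.4] area 3174 xy [646.  113.2] dia 125.3 z 0.0134
wdisc px [336.2 299.6] area 1435 xy [471.7  94. ] dia 34.6 z 0.015
t14.1 tcp [0.4658 0.1774 0.1725] x [ 0.078  0.996 -0.052] y [ 0.997 -0.078 -0.008] z [-0.012 -0.051 -0.999] F [-0.3 -0.1 -1.1] gap 0.998 q [ 0.16  0.58  1.85 -0.07  0.74  0.29]
grasp pt [0.4652 0.1747 0.1186] move(tool) [0.0041 0.0014 0.1105] up in tool [-0.052 -0.008 -0.999] jaw deg -4.5
```

View pics/w13.png

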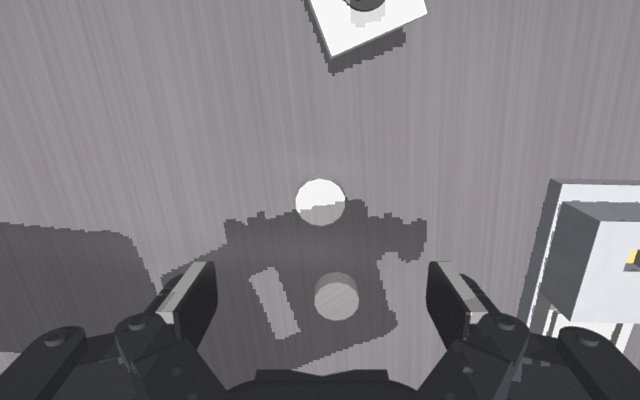

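>>> {"api": "apply_moves", "payload": {"increments": [[[0.004,0.001,0.02,0],[0,0,0.03,0],[0,0,0.025,0],[0,0,0.013,0],[0,0,0,0]]]}}

```text
t: 14.55
tcp_pos: [0.4656, 0.1769, 0.0798]
tool_rot: [0.729, 0.684, -0.023, 0.013]
force: [0.4, 0.3, -0.6]
finger_gap: 1.0
```

```bash
python3 - <<'E'
from h import *
go(.466,.1728,.025)
E
```

```text
t14.6 tcp [0.4656 0.1769 0.0798] x [ 0.064  0.997 -0.052] y [ 0.998 -0.064 -0.013] z [-0.016 -0.051 -0.999] F [ 0.4  0.3 -0.6] gap 1.0 q [ 0.16  0.76  1.88 -0.1   0.53  0.31]
grasp pt [0.4648 0.1742 0.0259] move(tool) [-0.0012  0.0013  0.0009] up in tool [-0.052 -0.013 -0.999] jaw deg -3.7
```

>>> {"api": "apply_moves", "payload": {"increments": [[[-0.001,0.001,0.001,0],[0,0,0,0],[0,0,0,0],[0,0,0,0],[0,0,0,0]]], "fingers": 0, "newtons": 40}}

```text
t: 15.05
tcp_pos: [0.4678, 0.1766, 0.0814]
tool_rot: [0.728, 0.685, -0.022, 0.014]
force: [0.1, -0.1, -1.7]
finger_gap: 0.372
```

```bash
python3 - <<'E'
from h import *
go(.6475,.0692,.09)
E
```

```text
t15.1 tcp [0.4678 0.1766 0.0814] x [ 0.059  0.997 -0.051] y [ 0.998 -0.06  -0.009] z [-0.012 -0.051 -0.999] F [ 0.1 -0.1 -1.7] gap 0.372 q [ 0.16  0.75  1.88 -0.1   0.53  0.3 ]
grasp pt [0.4671 0.1738 0.0274] move(tool) [-0.0968  0.1858 -0.0594] up in tool [-0.051 -0.009 -0.999] jaw deg -3.4
```

>>> {"api": "apply_moves", "payload": {"increments": [[[0,0,-0.01,0],[0,0,-0.03,0],[-0.01,0.02,-0.03,0],[-0.02,0.042,0,0],[-0.02,0.042,0,0]]], "newtons": 60}}

```text
t: 15.55
tcp_pos: [0.5639, 0.126, 0.1571]
tool_rot: [0.725, 0.688, -0.026, 0.011]
force: [0.9, 0.9, -2.1]
finger_gap: 0.358
```

```bash
python3 - <<'E'
from h import *
go(.6475,.0692,.09)
E
```

```text
t15.6 tcp [0.5639 0.126  0.1571] x [ 0.052  0.997 -0.053] y [ 0.998 -0.053 -0.02 ] z [-0.023 -0.051 -0.998] F [ 0.9  0.9 -2.1] gap 0.358 q [ 0.05  0.68  1.65 -0.07  0.84  0.14]
grasp pt [0.5627 0.1232 0.1032] move(tool) [-0.0488  0.0878  0.014 ] up in tool [-0.053 -0.02  -0.998] jaw deg -3.0
```

>>> {"api": "apply_moves", "payload": {"increments": [[[-0.02,0.036,0,1],[-0.016,0.032,0,1],[-0.01,0.018,0,1],[0,0,0,0],[0,0,0,0]]]}}

```text
t: 16.05
tcp_pos: [0.6549, 0.0688, 0.1636]
tool_rot: [0.745, 0.667, -0.022, 0.015]
force: [-0.1, 0.3, -1.4]
finger_gap: 0.357
```

```bash
python3 - <<'E'
from h import *
snap("wrist","w14");go(.6475,.0692,.0584)
E
```

```text
t16.1 tcp [0.6549 0.0689 0.1637] x [ 0.109  0.993 -0.053] y [ 0.994 -0.11  -0.006] z [-0.012 -0.052 -0.999] F [-0.  -0.2 -1.6] gap 0.359 q [-0.05  0.75  1.44 -0.06  0.97  0.1 ]
grasp pt [0.6542 0.0662 0.1097] move(tool) [ 0.005  -0.0067  0.0512] up in tool [-0.053 -0.006 -0.999] jaw deg -6.3
```

View pics/w14.png

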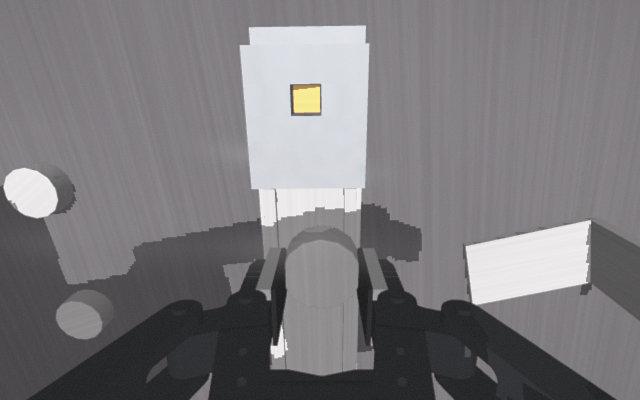

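```bash
python3 - <<'E'
from h import *
s=manip.sense();z=np.load("pics/w14.npz");p,d=z["p"],z["d"];c=cam("wrist",s);P=cloud(c,d)
b=ray(c,(306,100),.04)[0];print("button",b,"slot",b[:2]+.065*np.array([-.0976,-.9952]))
Y,X=np.mgrid[:400,:640];q=P[(X>230)&(X<380)&(Y<190)&(abs(P[...,2]-.05)<.006)];print(cv2.minAreaRect((q[:,:2]*1000).astype(np.float32)),q[:,2].mean())
M=ray(c,[(277,200),(345,200)],.035);print(M)
E
```

```text
button [0.65402612 0.13286543 0.04      ] slot [0.64768212 0.06817743]
((653.2735595703125, 123.62104797363281), (70.25431823730469, 60.300086975097656), 84.30237579345703) 0.0492100093996042
[[0.6301807  0.07917586 0.035     ]
 [0.66917003 0.07491997 0.035     ]]
```

```bash
python3 - <<'E'
from h import *
go(.648,.0688,.0385,.0734)
E
```

```text
t16.1 tcp [0.6549 0.0689 0.1637] x [ 0.109  0.993 -0.053] y [ 0.994 -0.11  -0.006] z [-0.012 -0.052 -0.999] F [-0.  -0.2 -1.6] gap 0.359 q [-0.05  0.75  1.44 -0.06  0.97  0.1 ]
grasp pt [0.654  0.0651 0.0904] move(tool) [ 0.0057 -0.0061  0.0517] up in tool [-0.053 -0.006 -0.999] jaw deg -6.3
```

>>> {"api": "apply_moves", "payload": {"increments": [[[0.005,-0.006,0.01,-0.5],[0,0,0.02,0],[0,0,0,0],[0,0,0,0]]]}}

```text
t: 16.5
tcp_pos: [0.6424, 0.0779, 0.1318]
tool_rot: [0.74, 0.673, -0.024, 0.012]
force: [0.3, -0.2, -0.4]
finger_gap: 0.361
```

```bash
python3 - <<'E'
from h import *
go(.648,.0688,.0385,.0734)
E
```

```text
t16.5 tcp [0.6424 0.0779 0.1318] x [ 0.094  0.994 -0.052] y [ 0.995 -0.095 -0.014] z [-0.019 -0.05  -0.999] F [ 0.3 -0.2 -0.4] gap 0.361 q [-0.03  0.78  1.48 -0.07  0.9   0.1 ]
grasp pt [0.641  0.0742 0.0586] move(tool) [-0.0037  0.0077  0.0202] up in tool [-0.052 -0.014 -0.999] jaw deg -5.5
```

>>> {"api": "apply_moves", "payload": {"increments": [[[-0.002,0.004,0.004,0],[0,0,0,0],[0,0,0,0]]]}}

```text
t: 16.8
tcp_pos: [0.6435, 0.0775, 0.1307]
tool_rot: [0.739, 0.674, -0.026, 0.01]
force: [-0.8, 0.1, -1.2]
finger_gap: 0.359
```

```bash
python3 - <<'E'
from h import *
go(.648,.0688,.0385,.0734)
E
```

```text
t16.8 tcp [0.6435 0.0775 0.1307] x [ 0.091  0.994 -0.052] y [ 0.996 -0.092 -0.02 ] z [-0.024 -0.05  -0.998] F [-0.8  0.1 -1.2] gap 0.359 q [-0.03  0.78  1.47 -0.06  0.91  0.1 ]
grasp pt [0.6417 0.0739 0.0574] move(tool) [-0.0035  0.0071  0.019 ] up in tool [-0.052 -0.02  -0.998] jaw deg -5.3
```

>>> {"api": "apply_moves", "payload": {"increments": [[[-0.0035,0.007,0.004,0],[0,0,0,0],[0,0,0,0]]]}}

```text
t: 17.1
tcp_pos: [0.651, 0.0732, 0.1275]
tool_rot: [0.738, 0.674, -0.025, 0.011]
force: [-0.7, -0.2, -1.4]
finger_gap: 0.358
```

```bash
python3 - <<'E'
from h import *
go(.648,.0688,.0385,.0734)
E
```

```text
t17.1 tcp [0.651  0.0732 0.1275] x [ 0.091  0.995 -0.051] y [ 0.996 -0.092 -0.018] z [-0.023 -0.05  -0.999] F [-0.7 -0.2 -1.4] gap 0.358 q [-0.04  0.79  1.46 -0.06  0.91  0.09]
grasp pt [0.6493 0.0696 0.0542] move(tool) [-0.0001 -0.001   0.0158] up in tool [-0.051 -0.018 -0.999] jaw deg -5.3
```

>>> {"api": "apply_moves", "payload": {"increments": [[[0.001,-0.001,0.006,0],[0,0,0.005,0],[0,0,0,0]]]}}

```text
t: 17.4
tcp_pos: [0.65, 0.0734, 0.1148]
tool_rot: [0.739, 0.674, -0.025, 0.011]
force: [-0.5, -0.8, -1.3]
finger_gap: 0.363
```

```bash
python3 - <<'E'
from h import *
go(.648,.0688,.0385,.0734);s,p,d,c=snap("wrist","w15");cv2.imwrite("pics/w15c.png",cv2.resize(p[60:380,200:440],None,fx=1.8,fy=1.8)[:,:,::-1])
E
```

```text
t17.4 tcp [0.65   0.0734 0.1148] x [ 0.091  0.994 -0.052] y [ 0.996 -0.092 -0.018] z [-0.022 -0.05  -0.999] F [-0.5 -0.8 -1.3] gap 0.363 q [-0.04  0.81  1.46 -0.07  0.89  0.09]
grasp pt [0.6483 0.0698 0.0415] move(tool) [-0.0008 -0.0002  0.0031] up in tool [-0.052 -0.018 -0.999] jaw deg -5.3
```

View pics/w15c.png

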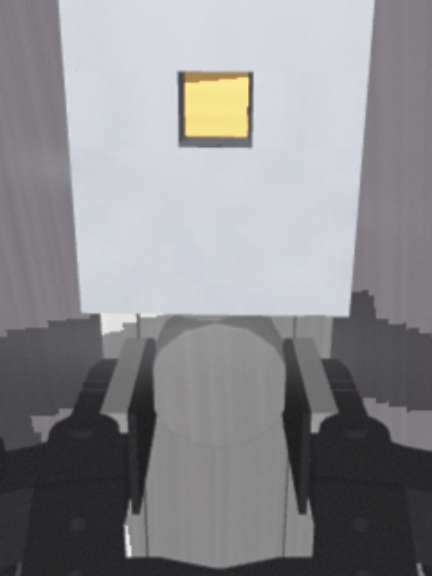

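>>> {"api": "apply_moves", "payload": {"increments": [[[-0.0005,0,0.003,0],[0,0,0,0]]]}}

```text
t: 17.65
tcp_pos: [0.6497, 0.0728, 0.1115]
tool_rot: [0.739, 0.674, -0.025, 0.011]
force: [-0.1, 0.4, -1.7]
finger_gap: 0.362
```

>>> {"api": "apply_moves", "payload": {"increments": [[[0,0,0,0],[0,0,0,0],[0,0,0,0],[0,0,-0.01,0],[0,0,-0.03,0]]], "fingers": 0.75}}

```text
t: 18.15
tcp_pos: [0.6488, 0.0747, 0.1498]
tool_rot: [0.739, 0.674, -0.028, 0.008]
force: [0.4, -0.7, 0.5]
finger_gap: 0.748
```

```bash
python3 - <<'E'
from h import *
go(.648,.0688,.0385,.0734);s,p,d,c=snap("wrist","w16");cv2.imwrite("pics/w16c.png",cv2.resize(p[60:380,200:440],None,fx=1.8,fy=1.8)[:,:,::-1])
E
```

```text
t18.1 tcp [0.6488 0.0747 0.1498] x [ 0.091  0.994 -0.052] y [ 0.995 -0.092 -0.025] z [-0.03  -0.049 -0.998] F [ 0.4 -0.7  0.5] gap 0.748 q [-0.04  0.76  1.45 -0.06  0.96  0.09]
grasp pt [0.6466 0.071  0.0765] move(tool) [-0.0001  0.0026  0.038 ] up in tool [-0.052 -0.025 -0.998] jaw deg -5.3
```

View pics/w16c.png

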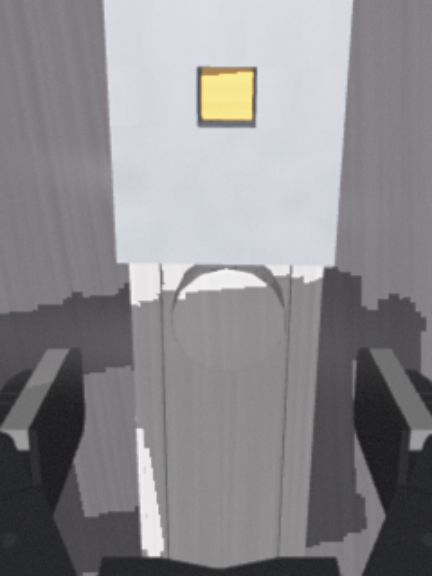

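```bash
python3 - <<'E'
from h import *
s,p,d,c=snap("top","t16");discs(c,p,d);go(.4717,.094,.09,.0734)
E
```

```text
disc px [355.9 246.7] area 101 xy [467.1  -3. ] dia 33.3 z 0.0152
disc px [399.5 246. ] area 98 xy [ 466.  -126.8] dia 33.5 z 0.0151
t18.2 tcp [0.6531 0.0749 0.156 ] x [ 0.091  0.995 -0.051] y [ 0.996 -0.092 -0.01 ] z [-0.015 -0.05  -0.999] F [ 1.4 -0.6  0.2] gap 0.748 q [-0.04  0.76  1.44 -0.06  0.96  0.09]
grasp pt [0.652  0.0712 0.0827] move(tool) [ 0.0059 -0.1817 -0.0058] up in tool [-0.051 -0.01  -0.999] jaw deg -5.3
```

>>> {"api": "apply_moves", "payload": {"increments": [[[0.001,-0.03,-0.006,0],[0.002,-0.044,0,0],[0.002,-0.044,0,0],[0.001,-0.044,0,0],[0,-0.018,0,0]]]}}

```text
t: 18.75
tcp_pos: [0.4739, 0.0975, 0.1655]
tool_rot: [0.739, 0.673, -0.017, 0.019]
force: [0.7, 0.4, -1.0]
finger_gap: 0.752
```

>>> {"api": "apply_moves", "payload": {"increments": [[[0,0,0,0],[0,0,0,0]]]}}

```text
t: 18.95
tcp_pos: [0.4717, 0.098, 0.1663]
tool_rot: [0.739, 0.674, -0.018, 0.018]
force: [0.1, -0.2, -0.6]
finger_gap: 0.748
```

```bash
python3 - <<'E'
from h import *
wdisc("w17");go(.4717,.094,.008,.0734)
E
```

```text
wdisc px [569.3 146.8] area 4343 xy [634.8  84. ] dia 178.3 z 0.0136
wdisc px [348.5 142.6] area 2323 xy [492.6 132.4] dia 33.7 z 0.0151
wdisc px [329.2 320.2] area 798 xy [469.3  -1.2] dia 32.8 z 0.0148
t19.0 tcp [0.4719 0.0979 0.1662] x [ 0.092  0.994 -0.05 ] y [ 0.996 -0.092  0.003] z [-0.001 -0.05  -0.999] F [-0.  -0.1  0. ] gap 0.748 q [-0.    0.57  1.9  -0.08  0.67  0.15]
grasp pt [0.4718 0.0942 0.0929] move(tool) [ 0.004  -0.0004  0.0848] up in tool [-0.05   0.003 -0.999] jaw deg -5.3
```

View pics/w17.png

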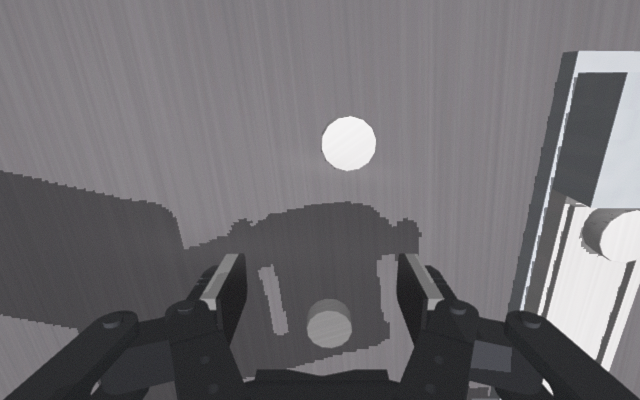

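```bash
python3 - <<'E'
from h import *
go(.4926,.1324,.06,.0734)
E
```

```text
t19.0 tcp [0.4719 0.0979 0.1662] x [ 0.092  0.994 -0.05 ] y [ 0.996 -0.092  0.003] z [-0.001 -0.05  -0.999] F [-0.  -0.1  0. ] gap 0.748 q [-0.    0.57  1.9  -0.08  0.67  0.15]
grasp pt [0.4718 0.0942 0.0929] move(tool) [0.0415 0.017  0.0309] up in tool [-0.05   0.003 -0.999] jaw deg -5.3
```

The wrist view shows the second disc was knocked to (348,143), which is xy (0.493, 0.132). I'll follow it there.

>>> {"api": "apply_moves", "payload": {"increments": [[[0.02,0.008,0,0],[0.021,0.009,0.012,0],[0,0,0.01,0],[0,0,0,0]]]}}

```text
t: 19.4
tcp_pos: [0.5017, 0.136, 0.1421]
tool_rot: [0.74, 0.672, -0.013, 0.022]
force: [-0.7, 0.1, 0.3]
finger_gap: 0.75
```

```bash
python3 - <<'E'
from h import *
wdisc("w18");go(.4926,.1324,.008,.0734)
E
```

```text
wdisc px [556.5 182.5] area 4672 xy [647.6 107.7] dia 137.3 z 0.0134
wdisc px [302.5 219.2] area 2425 xy [492.6 132.4] dia 34.2 z 0.0151
t19.4 tcp [0.5021 0.136  0.1426] x [ 0.096  0.994 -0.049] y [ 0.995 -0.095  0.016] z [ 0.011 -0.05  -0.999] F [0.5 0.5 0.6] gap 0.749 q [ 0.07  0.65  1.82 -0.08  0.67  0.23]
grasp pt [0.5029 0.1323 0.0693] move(tool) [ 0.0021 -0.0112  0.0611] up in tool [-0.049  0.016 -0.999] jaw deg -5.4
```

>>> {"api": "apply_moves", "payload": {"increments": [[[0.001,-0.009,0.015,0],[0,0,0.02,0],[0,0,0.014,0],[0,0,0,0],[0,0,0,0]]]}}

```text
t: 19.95
tcp_pos: [0.4959, 0.132, 0.0938]
tool_rot: [0.741, 0.671, -0.012, 0.024]
force: [-0.3, -0.3, 0.3]
finger_gap: 0.748
```

```bash
python3 - <<'E'
from h import *
go(.4926,.1324,.008,.0734)
E
```

```text
t19.9 tcp [0.4959 0.132  0.0938] x [ 0.099  0.994 -0.049] y [ 0.995 -0.099  0.019] z [ 0.014 -0.05  -0.999] F [-0.3 -0.3  0.3] gap 0.748 q [ 0.07  0.73  1.86 -0.1   0.54  0.25]
grasp pt [0.497  0.1283 0.0205] move(tool) [ 0.0042 -0.005   0.0122] up in tool [-0.049  0.019 -0.999] jaw deg -5.7
```

>>> {"api": "apply_moves", "payload": {"increments": [[[0.004,-0.004,0.007,0],[0,0,0.006,0],[0,0,0,0]]]}}

```text
t: 20.25
tcp_pos: [0.4934, 0.1356, 0.0815]
tool_rot: [0.741, 0.671, -0.01, 0.025]
force: [0.2, 0.2, -0.5]
finger_gap: 0.748
```

```bash
python3 - <<'E'
from h import *
go(.4926,.1324,.008,.0734)
E
```

```text
t20.2 tcp [0.4934 0.1356 0.0815] x [ 0.101  0.994 -0.048] y [ 0.995 -0.1    0.023] z [ 0.018 -0.05  -0.999] F [ 0.2  0.2 -0.5] gap 0.748 q [ 0.07  0.76  1.87 -0.11  0.51  0.26]
grasp pt [0.4947 0.1319 0.0083] move(tool) [ 0.0003 -0.0021  0.0002] up in tool [-0.048  0.023 -0.999] jaw deg -5.7
```

>>> {"api": "apply_moves", "payload": {"increments": [[[0,-0.002,0,0],[0,0,0,0],[0,0,0,0],[0,0,0,0],[0,0,0,0]]], "fingers": 0, "newtons": 50}}

```text
t: 20.75
tcp_pos: [0.4914, 0.1361, 0.0824]
tool_rot: [0.741, 0.671, -0.01, 0.025]
force: [-1.0, 0.6, -0.5]
finger_gap: 0.361
```

```bash
python3 - <<'E'
from h import *
s=go(.6442,.032,.09,.0734);print("disc ahead",(s["tcp_pos"][2]-.008))
E
```

```text
t20.8 tcp [0.4914 0.1361 0.0824] x [ 0.1    0.994 -0.048] y [ 0.995 -0.099  0.024] z [ 0.019 -0.05  -0.999] F [-1.   0.6 -0.5] gap 0.361 q [ 0.07  0.75  1.87 -0.11  0.5   0.27]
grasp pt [0.4928 0.1324 0.0091] move(tool) [-0.0886  0.1625 -0.0729] up in tool [-0.048  0.024 -0.999] jaw deg -5.7
disc ahead 0.07437163181038414
```

>>> {"api": "apply_moves", "payload": {"increments": [[[0,0,-0.01,0],[0,0,-0.03,0],[-0.01,0.02,-0.035,0],[-0.02,0.038,0,0],[-0.02,0.038,0,0]]]}}

```text
t: 21.25
tcp_pos: [0.5751, 0.0828, 0.1647]
tool_rot: [0.739, 0.673, -0.014, 0.021]
force: [0.8, -0.0, -2.1]
finger_gap: 0.363
```

>>> {"api": "apply_moves", "payload": {"increments": [[[-0.018,0.032,0,0],[-0.012,0.02,0,0],[-0.005,0.008,0,0],[0,0,0,0],[0,0,0,0]]]}}

```text
t: 21.75
tcp_pos: [0.6374, 0.0381, 0.1713]
tool_rot: [0.74, 0.672, -0.012, 0.023]
force: [-0.9, 0.8, -0.8]
finger_gap: 0.365
```

```bash
python3 - <<'E'
from h import *
go(.6442,.032,.0385,.0744)
E
```

```text
t21.8 tcp [0.6374 0.0381 0.1713] x [ 0.097  0.994 -0.049] y [ 0.995 -0.096  0.019] z [ 0.014 -0.05  -0.999] F [-0.9  0.8 -0.8] gap 0.365 q [-0.1   0.71  1.51 -0.06  0.91  0.04]
grasp pt [0.6385 0.0344 0.097 ] move(tool) [0.0011 0.0048 0.0586] up in tool [-0.049  0.019 -0.999] jaw deg -5.5
```

>>> {"api": "apply_moves", "payload": {"increments": [[[0.001,0.005,0.015,0],[0,0,0.02,0],[0,0,0.005,0],[0,0,0,0],[0,0,0,0]]]}}

```text
t: 22.25
tcp_pos: [0.6389, 0.0407, 0.1278]
tool_rot: [0.739, 0.674, -0.014, 0.021]
force: [1.1, -1.2, 2.0]
finger_gap: 0.363
```

```bash
python3 - <<'E'
from h import *
go(.6442,.032,.0385,.0744);s,p,d,c=snap("wrist","w19");cv2.imwrite("pics/w19c.png",cv2.resize(p[60:380,200:440],None,fx=1.8,fy=1.8)[:,:,::-1])
E
```

```text
t22.2 tcp [0.6389 0.0407 0.1278] x [ 0.092  0.995 -0.048] y [ 0.996 -0.091  0.013] z [ 0.008 -0.049 -0.999] F [ 1.1 -1.2  2. ] gap 0.363 q [-0.09  0.77  1.52 -0.06  0.84  0.04]
grasp pt [0.6395 0.0371 0.0535] move(tool) [-0.0039  0.005   0.0152] up in tool [-0.048  0.013 -0.999] jaw deg -5.2
```

View pics/w19c.png

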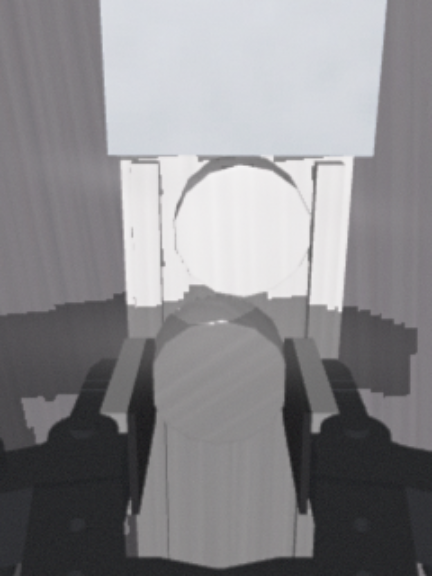

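>>> {"api": "apply_moves", "payload": {"increments": [[[-0.004,0.005,0,0],[0,0,0,0],[0,0,0,0]]]}}

```text
t: 22.6
tcp_pos: [0.6443, 0.0363, 0.1296]
tool_rot: [0.739, 0.674, -0.013, 0.021]
force: [0.0, 0.1, -0.8]
finger_gap: 0.362
```

```bash
python3 - <<'E'
from h import *
go(.6442,.032,.0385,.0744)
E
```

```text
t22.6 tcp [0.6443 0.0363 0.1296] x [ 0.092  0.995 -0.048] y [ 0.996 -0.091  0.015] z [ 0.01  -0.049 -0.999] F [ 0.   0.1 -0.8] gap 0.362 q [-0.1   0.77  1.51 -0.06  0.85  0.03]
grasp pt [0.6451 0.0327 0.0553] move(tool) [ 0.0001 -0.0011  0.0168] up in tool [-0.048  0.015 -0.999] jaw deg -5.2
```

>>> {"api": "apply_moves", "payload": {"increments": [[[0,-0.001,0.007,0],[0,0,0.006,0],[0,0,0.002,0],[0,0,0,0]]]}}

```text
t: 23.0
tcp_pos: [0.6432, 0.0355, 0.1135]
tool_rot: [0.739, 0.674, -0.013, 0.021]
force: [-0.0, 0.3, -1.1]
finger_gap: 0.359
```

```bash
python3 - <<'E'
from h import *
go(.6442,.032,.0385,.0744);s,p,d,c=snap("wrist","w20");cv2.imwrite("pics/w20c.png",cv2.resize(p[60:380,200:440],None,fx=1.8,fy=1.8)[:,:,::-1])
E
```

```text
t23.0 tcp [0.6432 0.0355 0.1135] x [ 0.092  0.995 -0.047] y [ 0.996 -0.092  0.014] z [ 0.01  -0.049 -0.999] F [-0.   0.3 -1.1] gap 0.359 q [-0.1   0.8   1.51 -0.06  0.82  0.04]
grasp pt [0.644  0.0319 0.0392] move(tool) [0.0001 0.0002 0.0007] up in tool [-0.047  0.014 -0.999] jaw deg -5.3
```

View pics/w20c.png

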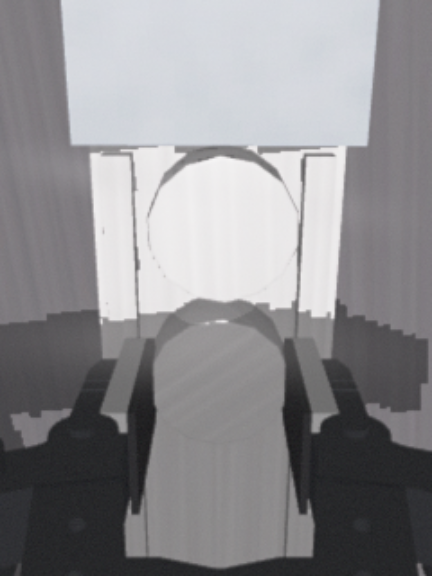

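>>> {"api": "apply_moves", "payload": {"increments": [[[0,0,0.001,0],[0,0,0,0],[0,0,0,0],[0,0,-0.01,0],[0,0,-0.03,0]]], "fingers": 0.75}}

```text
t: 23.55
tcp_pos: [0.641, 0.0375, 0.1506]
tool_rot: [0.739, 0.673, -0.015, 0.019]
force: [-0.3, -0.3, -0.4]
finger_gap: 0.75
```

```bash
python3 - <<'E'
from h import *
s,p,d,c=snap("wrist","w21");cv2.imwrite("pics/w21c.png",cv2.resize(p[60:380,200:440],None,fx=1.8,fy=1.8)[:,:,::-1])
s,p,d,c=snap("top","t21");discs(c,p,d);go(.4695,-.003,.09,.0734)
E
```

```text
disc px [399.4 245.9] area 99 xy [ 465.8 -127.2] dia 33.8 z 0.0152
t23.6 tcp [0.6451 0.0375 0.1566] x [ 0.092  0.995 -0.048] y [ 0.996 -0.091  0.021] z [ 0.017 -0.049 -0.999] F [ 1.3 -0.4  0.1] gap 0.75 q [-0.1   0.73  1.5  -0.06  0.89  0.03]
grasp pt [0.6463 0.0339 0.0833] move(tool) [-0.0533 -0.1725 -0.0079] up in tool [-0.048  0.021 -0.999] jaw deg -5.2
```

View pics/w21c.png

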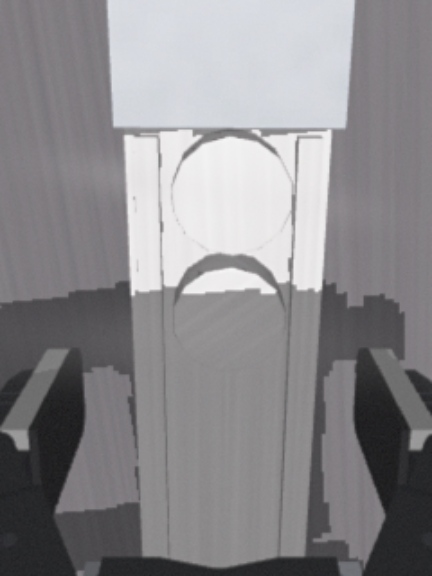

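>>> {"api": "apply_moves", "payload": {"increments": [[[-0.006,-0.02,-0.008,0],[-0.013,-0.042,0,0],[-0.013,-0.042,0,0],[-0.012,-0.04,0,0],[-0.007,-0.022,0,0]]]}}

```text
t: 24.15
tcp_pos: [0.4755, 0.0018, 0.1664]
tool_rot: [0.738, 0.674, -0.005, 0.03]
force: [0.2, -0.2, 0.1]
finger_gap: 0.748
```

>>> {"api": "apply_moves", "payload": {"increments": [[[0,0,0,0],[0,0,0,0]]]}}

```text
t: 24.35
tcp_pos: [0.4724, 0.0017, 0.1671]
tool_rot: [0.738, 0.674, -0.006, 0.029]
force: [-0.2, -0.5, 0.3]
finger_gap: 0.75
```

```bash
python3 - <<'E'
from h import *
wdisc("w22");go(.4695,-.003,.045,.0734)
E
```

```text
wdisc px [534.2 192.1] area 5070 xy [640.  -10.3] dia 233.2 z 0.0136
wdisc px [308.  206.9] area 1936 xy [469.1  -3.6] dia 33.9 z 0.0151
t24.4 tcp [0.4725 0.0018 0.167 ] x [ 0.091  0.995 -0.048] y [ 0.995 -0.09   0.035] z [ 0.03  -0.051 -0.998] F [-0.8  0.4 -0.9] gap 0.752 q [-0.21  0.56  1.95 -0.08  0.6  -0.06]
grasp pt [ 0.4748 -0.0019  0.0938] move(tool) [ 0.0008 -0.0068  0.0486] up in tool [-0.048  0.035 -0.998] jaw deg -5.2
```

>>> {"api": "apply_moves", "payload": {"increments": [[[-0.001,-0.006,0.015,0],[0,0,0.025,0],[0,0,0.025,0],[0,0,0,0],[0,0,0,0]]]}}

```text
t: 24.9
tcp_pos: [0.4804, -0.0028, 0.1015]
tool_rot: [0.737, 0.675, -0.0, 0.036]
force: [-0.4, -0.5, -0.3]
finger_gap: 0.752
```

```bash
python3 - <<'E'
from h import *
go(.4691,-.0036,.008,.0734)
E
```

```text
t24.9 tcp [ 0.4804 -0.0028  0.1015] x [ 0.09   0.995 -0.05 ] y [ 0.995 -0.087  0.053] z [ 0.048 -0.054 -0.997] F [-0.4 -0.5 -0.3] gap 0.752 q [-0.22  0.7   1.97 -0.1   0.42 -0.04]
grasp pt [ 0.484  -0.0067  0.0283] move(tool) [ 0.0028 -0.0162  0.0194] up in tool [-0.05   0.053 -0.997] jaw deg -5.0
```

>>> {"api": "apply_moves", "payload": {"increments": [[[0.001,-0.006,0,0],[0.001,-0.006,0,0],[0,-0.004,0,0],[0,0,0,0]]]}}

```text
t: 25.3
tcp_pos: [0.4655, 0.0011, 0.1033]
tool_rot: [0.737, 0.675, 0.001, 0.039]
force: [0.6, 1.0, 0.1]
finger_gap: 0.752
```

```bash
python3 - <<'E'
from h import *
go(.4691,-.0036,.008,.0734)
E
```

```text
t25.3 tcp [0.4655 0.0011 0.1033] x [ 0.089  0.995 -0.05 ] y [ 0.995 -0.086  0.059] z [ 0.054 -0.055 -0.997] F [0.6 1.  0.1] gap 0.752 q [-0.22  0.69  2.01 -0.11  0.39 -0.03]
grasp pt [ 0.4695 -0.003   0.0301] move(tool) [ 0.0004 -0.0017  0.022 ] up in tool [-0.05   0.059 -0.997] jaw deg -4.9
```

>>> {"api": "apply_moves", "payload": {"increments": [[[0,-0.002,0.007,0],[0,0,0.007,0],[0,0,0.005,0],[0,0,0,0]]]}}

```text
t: 25.7
tcp_pos: [0.4649, 0.0, 0.0835]
tool_rot: [0.737, 0.675, 0.002, 0.04]
force: [-0.3, 0.1, -0.4]
finger_gap: 0.748
```

```bash
python3 - <<'E'
from h import *
go(.4691,-.0036,.008,.0734);snap("wrist","w23")
E
```

```text
t25.7 tcp [0.4649 0.     0.0835] x [ 0.089  0.995 -0.051] y [ 0.994 -0.086  0.061] z [ 0.056 -0.056 -0.997] F [-0.3  0.1 -0.4] gap 0.748 q [-0.22  0.73  2.01 -0.13  0.33 -0.01]
grasp pt [ 0.469  -0.0041  0.0103] move(tool) [ 0.0006 -0.0001  0.0023] up in tool [-0.051  0.061 -0.997] jaw deg -4.9
```

View pics/w23.png

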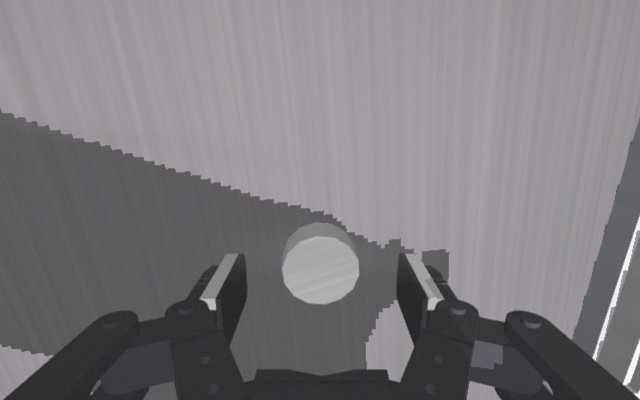

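>>> {"api": "apply_moves", "payload": {"increments": [[[0,0,0,0],[0,0,0,0],[0,0,0,0],[0,0,0,0],[0,0,0,0]]], "fingers": 0, "newtons": 50}}

```text
t: 26.25
tcp_pos: [0.4649, 0.0, 0.0841]
tool_rot: [0.737, 0.675, 0.002, 0.04]
force: [0.1, 0.6, -1.2]
finger_gap: 0.357
```

```bash
python3 - <<'E'
from h import *
s=go(.6405,-.0048,.09,.0755);print("disc ahead",(s["tcp_pos"][2]-.008))
E
```

```text
t26.2 tcp [0.4649 0.     0.0841] x [ 0.089  0.995 -0.051] y [ 0.994 -0.086  0.061] z [ 0.057 -0.056 -0.997] F [ 0.1  0.6 -1.2] gap 0.357 q [-0.22  0.73  2.01 -0.13  0.33 -0.01]
grasp pt [ 0.4692 -0.0042  0.0088] move(tool) [ 0.0106  0.1754 -0.0712] up in tool [-0.051  0.061 -0.997] jaw deg -4.9
disc ahead 0.076070207464104
```

>>> {"api": "apply_moves", "payload": {"increments": [[[0,0,-0.01,0],[0,0.002,-0.03,0],[0.002,0.02,-0.03,0],[0.003,0.04,0,0],[0.003,0.04,0,0]]]}}

```text
t: 26.75
tcp_pos: [0.557, 0.0049, 0.1623]
tool_rot: [0.737, 0.675, -0.002, 0.033]
force: [0.5, -0.3, -1.7]
finger_gap: 0.352
```

>>> {"api": "apply_moves", "payload": {"increments": [[[0.003,0.038,0,0],[0.001,0.024,0,0],[0,0.008,0,0],[0,0,0,0],[0,0,0,0]]]}}

```text
t: 27.25
tcp_pos: [0.6324, 0.0033, 0.1697]
tool_rot: [0.737, 0.675, 0.0, 0.036]
force: [-0.6, -0.3, -1.2]
finger_gap: 0.353
```

```bash
python3 - <<'E'
from h import *
go(.6405,-.0048,.0385,.076)
E
```

```text
t27.2 tcp [0.6324 0.0033 0.1697] x [ 0.088  0.995 -0.048] y [ 0.995 -0.086  0.053] z [ 0.048 -0.052 -0.997] F [-0.6 -0.3 -1.2] gap 0.353 q [-0.16  0.69  1.55 -0.06  0.84 -0.03]
grasp pt [ 6.361e-01 -6.000e-04  9.380e-02] move(tool) [-0.0011  0.0019  0.0556] up in tool [-0.048  0.053 -0.997] jaw deg -4.9
```

>>> {"api": "apply_moves", "payload": {"increments": [[[-0.002,0.003,0.015,0],[0,0,0.017,0],[0,0,0.005,0],[0,0,0,0],[0,0,0,0]]]}}

```text
t: 27.75
tcp_pos: [0.6305, -0.0008, 0.1286]
tool_rot: [0.737, 0.675, -0.003, 0.031]
force: [-0.0, -0.3, -0.2]
finger_gap: 0.356
```

```bash
python3 - <<'E'
from h import *
go(.6405,-.0048,.0385,.076)
E
```

```text
t27.8 tcp [ 0.6305 -0.0008  0.1286] x [ 0.088  0.995 -0.047] y [ 0.995 -0.086  0.042] z [ 0.037 -0.051 -0.998] F [-0.  -0.3 -0.2] gap 0.356 q [-0.16  0.75  1.56 -0.06  0.78 -0.03]
grasp pt [ 0.6333 -0.0047  0.0528] move(tool) [0.0012 0.0065 0.0145] up in tool [-0.047  0.042 -0.998] jaw deg -4.9
```

>>> {"api": "apply_moves", "payload": {"increments": [[[0,0.007,0,0.5],[0,0,0,0],[0,0,0,0]]]}}

```text
t: 28.05
tcp_pos: [0.6384, -0.0016, 0.1299]
tool_rot: [0.74, 0.672, -0.003, 0.032]
force: [-0.1, 0.1, -1.6]
finger_gap: 0.355
```

```bash
python3 - <<'E'
from h import *
go(.6405,-.0048,.0385,.076)
E
```

```text
t28.1 tcp [ 0.6384 -0.0016  0.1299] x [ 0.097  0.994 -0.047] y [ 0.994 -0.095  0.044] z [ 0.039 -0.051 -0.998] F [-0.1  0.1 -1.6] gap 0.355 q [-0.16  0.76  1.54 -0.06  0.79 -0.02]
grasp pt [ 0.6414 -0.0054  0.0541] move(tool) [ 0.0013 -0.0016  0.0155] up in tool [-0.047  0.044 -0.998] jaw deg -5.5
```

>>> {"api": "apply_moves", "payload": {"increments": [[[0.001,-0.001,0.006,0],[0,0,0.005,0],[0,0,0.002,0],[0,0,0,0]]]}}

```text
t: 28.45
tcp_pos: [0.6384, -0.001, 0.1165]
tool_rot: [0.74, 0.672, -0.002, 0.033]
force: [0.0, -0.6, -1.7]
finger_gap: 0.356
```

```bash
python3 - <<'E'
from h import *
go(.6405,-.0048,.0385,.076);s,p,d,c=snap("wrist","w24");cv2.imwrite("pics/w24c.png",cv2.resize(p[60:380,200:440],None,fx=1.8,fy=1.8)[:,:,::-1])
E
```

```text
t28.4 tcp [ 0.6384 -0.001   0.1165] x [ 0.097  0.994 -0.047] y [ 0.994 -0.095  0.045] z [ 0.04  -0.051 -0.998] F [ 0.  -0.6 -1.7] gap 0.356 q [-0.16  0.78  1.55 -0.06  0.77 -0.02]
grasp pt [ 0.6415 -0.0049  0.0407] move(tool) [ 0.0001 -0.0011  0.0021] up in tool [-0.047  0.045 -0.998] jaw deg -5.5
```

View pics/w24c.png

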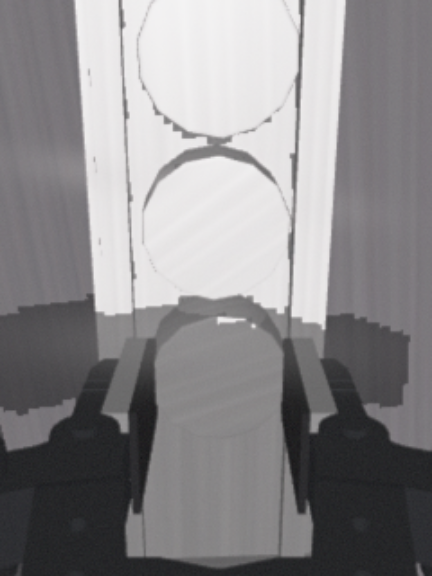

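>>> {"api": "apply_moves", "payload": {"increments": [[[0,-0.0015,0.002,0],[0,0,0.001,0],[0,0,0,0]]]}}

```text
t: 28.8
tcp_pos: [0.6369, -0.001, 0.1142]
tool_rot: [0.74, 0.672, -0.002, 0.033]
force: [0.5, -0.6, -0.7]
finger_gap: 0.358
```

>>> {"api": "apply_moves", "payload": {"increments": [[[0,0,0,0],[0,0,0,0],[0,0,0,0],[0,0,-0.01,0],[0,0,-0.03,0]]], "fingers": 0.75}}

```text
t: 29.3
tcp_pos: [0.6334, 0.0011, 0.1517]
tool_rot: [0.74, 0.672, -0.004, 0.03]
force: [-0.7, 0.5, -1.3]
finger_gap: 0.751
```

```bash
python3 - <<'E'
from h import *
s,p,d,c=snap("wrist","w25");cv2.imwrite("pics/w25c.png",cv2.resize(p[60:380,200:440],None,fx=1.8,fy=1.8)[:,:,::-1])
s,p,d,c=snap("top","t25");discs(c,p,d);go(.4685,-.1275,.10,.0734)
E
```

```text
disc px [399.3 245.9] area 90 xy [ 466.3 -127. ] dia 32.8 z 0.0153
t29.4 tcp [0.6372 0.0009 0.1575] x [ 0.097  0.994 -0.047] y [ 0.994 -0.095  0.052] z [ 0.047 -0.052 -0.998] F [ 1.  -0.1  0.8] gap 0.75 q [-0.16  0.72  1.54 -0.06  0.83 -0.02]
grasp pt [ 0.6407 -0.0029  0.0843] move(tool) [-0.1413 -0.1585 -0.0173] up in tool [-0.047  0.052 -0.998] jaw deg -5.5
```

View pics/w25c.png

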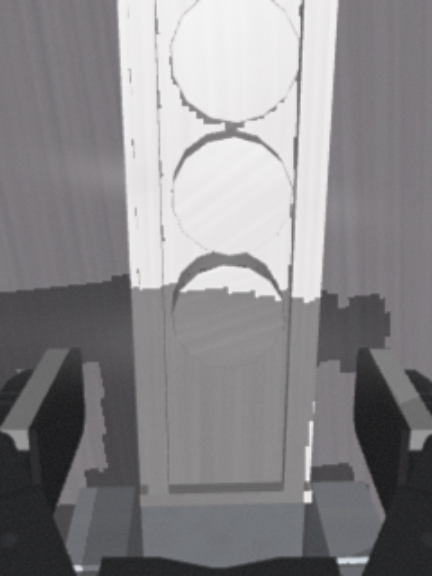

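>>> {"api": "apply_moves", "payload": {"increments": [[[-0.013,-0.015,-0.005,0],[-0.016,-0.018,-0.005,0],[-0.016,-0.018,-0.005,0],[-0.016,-0.018,0,0],[-0.016,-0.018,0,0]]]}}

```text
t: 29.9
tcp_pos: [0.5437, -0.0671, 0.1749]
tool_rot: [0.738, 0.673, 0.003, 0.04]
force: [-0.1, -0.1, 0.2]
finger_gap: 0.746
```

```bash
python3 - <<'E'
from h import *
go(.4688,-.1274,.10,.0734)
E
```

```text
t29.9 tcp [ 0.5437 -0.0671  0.1749] x [ 0.093  0.994 -0.049] y [ 0.994 -0.09   0.063] z [ 0.058 -0.054 -0.997] F [-0.1 -0.1  0.2] gap 0.746 q [-0.31  0.6   1.77 -0.05  0.7  -0.18]
grasp pt [ 0.548  -0.0711  0.1018] move(tool) [-0.0633 -0.0738  0.0002] up in tool [-0.049  0.063 -0.997] jaw deg -5.2
```

>>> {"api": "apply_moves", "payload": {"increments": [[[-0.016,-0.018,0,0],[-0.016,-0.018,0,0],[-0.016,-0.019,0,0],[-0.007,-0.009,0,0],[0,0,0,0]]]}}

```text
t: 30.4
tcp_pos: [0.4706, -0.1188, 0.175]
tool_rot: [0.739, 0.672, 0.003, 0.04]
force: [1.0, -0.5, -0.7]
finger_gap: 0.753
```

```bash
python3 - <<'E'
from h import *
wdisc("w26");go(.4688,-.1274,.05,.0734)
E
```

```text
wdisc px [533.4  95.3] area 3014 xy [635.5 -56.2] dia 101.3 z 0.0134
wdisc px [460.2 172.4] area 349 xy [ 574.7 -114.7] dia 45.8 z 0.017
wdisc px [303.  206.6] area 1792 xy [ 468.6 -127.2] dia 33.6 z 0.0151
t30.4 tcp [ 0.4714 -0.1186  0.175 ] x [ 0.095  0.994 -0.049] y [ 0.994 -0.092  0.065] z [ 0.06  -0.055 -0.997] F [ 1.  -0.2  0.1] gap 0.749 q [-0.47  0.55  1.93 -0.04  0.59 -0.34]
grasp pt [ 0.4758 -0.1227  0.1019] move(tool) [-0.0028 -0.0099  0.0515] up in tool [-0.049  0.065 -0.997] jaw deg -5.3
```

>>> {"api": "apply_moves", "payload": {"increments": [[[-0.003,-0.006,0.013,0],[0,-0.003,0.013,0],[0,0,0.013,0],[0,0,0.013,0],[0,0,0,0]]]}}

```text
t: 30.95
tcp_pos: [0.4729, -0.1233, 0.1225]
tool_rot: [0.737, 0.674, 0.006, 0.046]
force: [0.3, 0.1, -0.0]
finger_gap: 0.752
```

```bash
python3 - <<'E'
from h import *
go(.4687,-.1273,.01,.0734)
E
```

```text
t30.9 tcp [ 0.4729 -0.1233  0.1225] x [ 0.092  0.994 -0.053] y [ 0.993 -0.088  0.077] z [ 0.072 -0.059 -0.996] F [ 0.3  0.1 -0. ] gap 0.752 q [-0.47  0.65  1.96 -0.05  0.44 -0.34]
grasp pt [ 0.4781 -0.1276  0.0495] move(tool) [ 0.0016 -0.0124  0.0386] up in tool [-0.053  0.077 -0.996] jaw deg -5.1
```

>>> {"api": "apply_moves", "payload": {"increments": [[[0.001,-0.006,0.008,0],[0,-0.006,0.01,0],[0,-0.002,0.01,0],[0,-0.001,0.006,0],[0,0,0,0]]]}}

```text
t: 31.45
tcp_pos: [0.466, -0.1225, 0.0876]
tool_rot: [0.736, 0.675, 0.008, 0.05]
force: [-0.3, 0.0, 0.6]
finger_gap: 0.749
```

```bash
python3 - <<'E'
from h import *
go(.4687,-.1273,.01,.0734)
E
```

```text
t31.4 tcp [ 0.466  -0.1225  0.0876] x [ 0.088  0.995 -0.056] y [ 0.993 -0.083  0.085] z [ 0.08  -0.063 -0.995] F [-0.3  0.   0.6] gap 0.749 q [-0.48  0.72  1.99 -0.06  0.33 -0.34]
grasp pt [ 0.4718 -0.1271  0.0146] move(tool) [-0.0003 -0.0035  0.0043] up in tool [-0.056  0.085 -0.995] jaw deg -4.8
```

>>> {"api": "apply_moves", "payload": {"increments": [[[0,-0.0035,0.003,0],[0,0,0.001,0],[0,0,0,0]]]}}

```text
t: 31.75
tcp_pos: [0.4637, -0.1226, 0.0836]
tool_rot: [0.736, 0.675, 0.009, 0.051]
force: [0.2, -0.1, 0.2]
finger_gap: 0.749
```

```bash
python3 - <<'E'
from h import *
go(.4687,-.1273,.01,.0734)
E
```

```text
t31.8 tcp [ 0.4637 -0.1226  0.0836] x [ 0.088  0.995 -0.056] y [ 0.993 -0.083  0.087] z [ 0.082 -0.064 -0.995] F [ 0.2 -0.1  0.2] gap 0.749 q [-0.48  0.73  2.   -0.06  0.31 -0.34]
grasp pt [ 0.4697 -0.1273  0.0106] move(tool) [-0.     -0.001   0.0005] up in tool [-0.056  0.087 -0.995] jaw deg -4.8
```

>>> {"api": "apply_moves", "payload": {"increments": [[[0,-0.001,0,0],[0,0,0,0],[0,0,0,0],[0,0,0,0],[0,0,0,0]]], "fingers": 0, "newtons": 50}}

```text
t: 32.25
tcp_pos: [0.4625, -0.1227, 0.0846]
tool_rot: [0.736, 0.675, 0.009, 0.052]
force: [0.8, -0.4, -1.1]
finger_gap: 0.35
```

```bash
python3 - <<'E'
from h import *
s=go(.4687,-.1273,.008,.0734);snap("wrist","w27")
E
```

```text
t32.2 tcp [ 0.4625 -0.1227  0.0846] x [ 0.088  0.994 -0.057] y [ 0.993 -0.083  0.088] z [ 0.083 -0.064 -0.995] F [ 0.8 -0.4 -1.1] gap 0.35 q [-0.48  0.73  2.   -0.06  0.31 -0.34]
grasp pt [ 0.4686 -0.1274  0.0116] move(tool) [ 0.0003 -0.0002  0.0036] up in tool [-0.057  0.088 -0.995] jaw deg -4.8
```

View pics/w27.png

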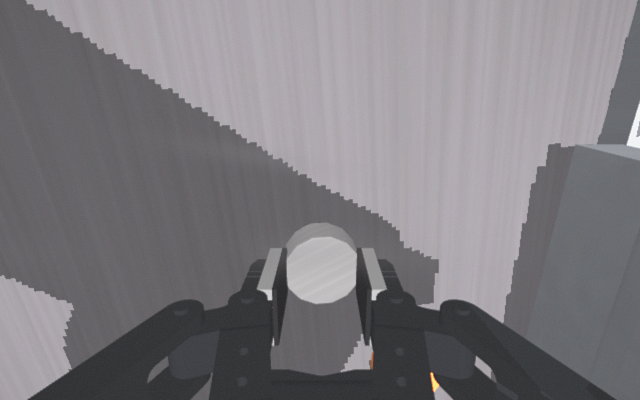

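>>> {"api": "apply_moves", "payload": {"increments": [[[0,0.001,-0.01,0],[0,0.002,-0.025,0],[0.01,0.003,-0.03,0],[0.03,0,-0.01,0],[0.03,0,0,0]]]}}

```text
t: 32.8
tcp_pos: [0.47, -0.0503, 0.1598]
tool_rot: [0.738, 0.672, 0.009, 0.052]
force: [0.5, -0.1, -1.8]
finger_gap: 0.351
```

>>> {"api": "apply_moves", "payload": {"increments": [[[0.01,0.015,0,0],[0,0.025,0,0],[0,0.03,0,0],[0,0.03,0,0],[0,0.03,0,0]]]}}

```text
t: 33.3
tcp_pos: [0.5962, -0.0444, 0.1736]
tool_rot: [0.736, 0.675, 0.007, 0.048]
force: [1.0, -0.1, -1.4]
finger_gap: 0.35
```

```bash
python3 - <<'E'
from h import *
s=go(.6369,-.0417,.09,.077)
E
```

```text
t33.3 tcp [ 0.5962 -0.0444  0.1736] x [ 0.089  0.995 -0.054] y [ 0.993 -0.084  0.08 ] z [ 0.075 -0.061 -0.995] F [ 1.  -0.1 -1.4] gap 0.35 q [-0.25  0.65  1.66 -0.06  0.75 -0.12]
grasp pt [ 0.6019 -0.049   0.0969] move(tool) [0.0108 0.0336 0.009 ] up in tool [-0.054  0.08  -0.995] jaw deg -4.9
```

>>> {"api": "apply_moves", "payload": {"increments": [[[0.004,0.02,0,0.5],[0.004,0.01,0,0],[0,0.002,0,0],[0,0,0,0],[0,0,0,0]]]}}

```text
t: 33.8
tcp_pos: [0.6327, -0.039, 0.1785]
tool_rot: [0.739, 0.672, 0.009, 0.05]
force: [-0.5, 0.1, -1.4]
finger_gap: 0.353
```

```bash
python3 - <<'E'
from h import *
s=go(.6369,-.0417,.0385,.077)
E
```

```text
t33.8 tcp [ 0.6327 -0.039   0.1785] x [ 0.097  0.994 -0.053] y [ 0.992 -0.092  0.085] z [ 0.08  -0.061 -0.995] F [-0.5  0.1 -1.4] gap 0.353 q [-0.22  0.68  1.56 -0.06  0.81 -0.09]
grasp pt [ 0.6389 -0.0437  0.1019] move(tool) [ 0.0052 -0.0075  0.0628] up in tool [-0.053  0.085 -0.995] jaw deg -5.3
```

>>> {"api": "apply_moves", "payload": {"increments": [[[0.005,-0.004,0.015,0],[0,0,0.018,0],[0,0,0.012,0],[0,0,0,0],[0,0,0,0]]]}}

```text
t: 34.3
tcp_pos: [0.629, -0.0367, 0.1325]
tool_rot: [0.739, 0.672, 0.008, 0.048]
force: [0.9, -0.5, -1.7]
finger_gap: 0.348
```

```bash
python3 - <<'E'
from h import *
s=go(.6369,-.0417,.0385,.077);s,p,d,c=snap("wrist","w28");cv2.imwrite("pics/w28c.png",cv2.resize(p[60:380,200:440],None,fx=1.8,fy=1.8)[:,:,::-1])
E
```

```text
t34.3 tcp [ 0.629  -0.0367  0.1325] x [ 0.098  0.994 -0.053] y [ 0.992 -0.094  0.081] z [ 0.076 -0.061 -0.995] F [ 0.9 -0.5 -1.7] gap 0.348 q [-0.22  0.74  1.59 -0.06  0.73 -0.08]
grasp pt [ 0.6348 -0.0413  0.0559] move(tool) [0.0008 0.0007 0.0175] up in tool [-0.053  0.081 -0.995] jaw deg -5.4
```

View pics/w28c.png

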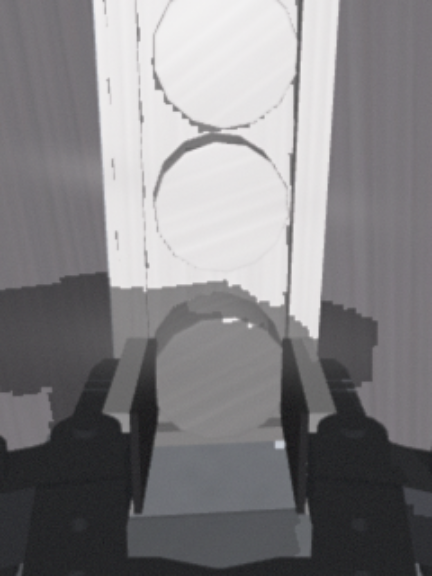

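>>> {"api": "apply_moves", "payload": {"increments": [[[0.001,0.001,0.007,0],[0,0,0.006,0],[0,0,0,0],[0,0,0,0]]]}}

```text
t: 34.75
tcp_pos: [0.6321, -0.0368, 0.1204]
tool_rot: [0.739, 0.671, 0.008, 0.049]
force: [0.1, -0.1, -0.8]
finger_gap: 0.349
```

```bash
python3 - <<'E'
from h import *
s=go(.6369,-.0417,.0385,.077);s,p,d,c=snap("wrist","w29");cv2.imwrite("pics/w29c.png",cv2.resize(p[60:380,200:440],None,fx=1.8,fy=1.8)[:,:,::-1])
E
```

```text
t34.8 tcp [ 0.6321 -0.0368  0.1204] x [ 0.098  0.994 -0.054] y [ 0.992 -0.094  0.084] z [ 0.079 -0.061 -0.995] F [ 0.1 -0.1 -0.8] gap 0.349 q [-0.22  0.76  1.59 -0.07  0.7  -0.07]
grasp pt [ 0.6381 -0.0415  0.0438] move(tool) [-0.     -0.0016  0.0052] up in tool [-0.054  0.084 -0.995] jaw deg -5.4
```

View pics/w29c.png

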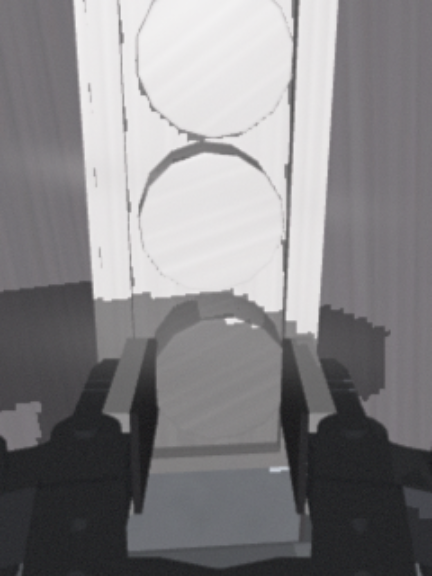

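>>> {"api": "apply_moves", "payload": {"increments": [[[0,-0.0025,0,0],[0,0,0.002,0],[0,0,0,0]]]}}

```text
t: 35.1
tcp_pos: [0.6296, -0.0367, 0.1184]
tool_rot: [0.739, 0.671, 0.009, 0.049]
force: [0.2, -0.6, -1.2]
finger_gap: 0.349
```

```bash
python3 - <<'E'
from h import *
s=go(.6369,-.0417,.0385,.077);s,p,d,c=snap("wrist","w30");cv2.imwrite("pics/w30c.png",cv2.resize(p[60:380,200:440],None,fx=1.8,fy=1.8)[:,:,::-1])
E
```

```text
t35.1 tcp [ 0.6296 -0.0367  0.1184] x [ 0.098  0.994 -0.054] y [ 0.992 -0.094  0.085] z [ 0.079 -0.062 -0.995] F [ 0.2 -0.6 -1.2] gap 0.349 q [-0.22  0.76  1.59 -0.07  0.69 -0.07]
grasp pt [ 0.6357 -0.0414  0.0418] move(tool) [-0.      0.0009  0.0034] up in tool [-0.054  0.085 -0.995] jaw deg -5.4
```

View pics/w30c.png

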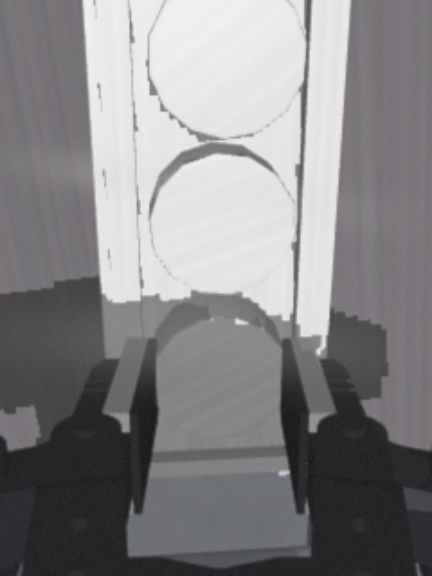

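>>> {"api": "apply_moves", "payload": {"increments": [[[0,0,0.003,0],[0,0,0.001,0],[0,0,0,0]]]}}

```text
t: 35.45
tcp_pos: [0.6301, -0.0369, 0.1145]
tool_rot: [0.739, 0.671, 0.009, 0.05]
force: [-0.4, 0.6, 1.3]
finger_gap: 0.35
```

>>> {"api": "apply_moves", "payload": {"increments": [[[0,0,0,0],[0,0,0,0],[0,0,0,0],[0,0.001,-0.01,0],[0,0.002,-0.03,0]]], "fingers": 0.75}}

```text
t: 35.95
tcp_pos: [0.6282, -0.0346, 0.1526]
tool_rot: [0.74, 0.671, 0.007, 0.047]
force: [0.3, 0.2, 0.3]
finger_gap: 0.753
```

```bash
python3 - <<'E'
from h import *
st();s,p,d,c=snap("wrist","w31");cv2.imwrite("pics/w31c.png",cv2.resize(p[60:380,200:440],None,fx=1.8,fy=1.8)[:,:,::-1])
P=cloud(c,d);np.save("pics/P31.npy",P)
E
```

```text
t36.0 tcp [ 0.6282 -0.0346  0.1526] x [ 0.098  0.994 -0.053] y [ 0.993 -0.094  0.078] z [ 0.073 -0.06  -0.996] F [0.3 0.2 0.3] gap 0.753 q [-0.22  0.71  1.58 -0.06  0.77 -0.08]
```

View pics/w31c.png

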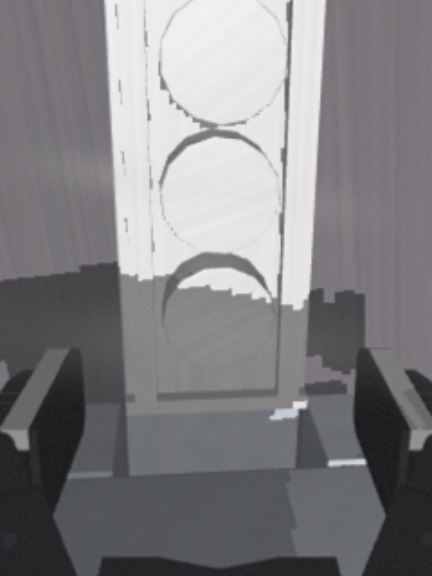

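```bash
python3 - <<'E'
from h import *
z=np.load("pics/t11.npz");p,d=z["p"],z["d"];c=cam("top");P=cloud(c,d)
Y,X=np.mgrid[:400,:640];q=P[(X>250)&(X<295)&(Y>130)&(Y<170)&(P[...,2]>.07)];print("jar",cv2.minEnclosingCircle((q[:,:2]*1000).astype(np.float32)),q[:,2].max())
go(.6605,.198,.10,.073)
E
```

```text
jar ((657.1541748046875, 152.35055541992188), 149.98135375976562) 1.247776141649381
t36.0 tcp [ 0.6313 -0.0348  0.159 ] x [ 0.098  0.994 -0.054] y [ 0.992 -0.093  0.089] z [ 0.084 -0.063 -0.995] F [1.4 0.2 2.4] gap 0.746 q [-0.22  0.7   1.58 -0.06  0.77 -0.08]
grasp pt [ 0.6374 -0.0393  0.0864] move(tool) [ 0.2374  0.002  -0.0264] up in tool [-0.054  0.089 -0.995] jaw deg -5.4
```

>>> {"api": "apply_moves", "payload": {"increments": [[[0,0.002,-0.025,0],[0.03,0,-0.012,0],[0.04,0,-0.002,0],[0.04,0,-0.002,0],[0.04,0,-0.002,0]]], "fingers": 0}}

```text
t: 36.5
tcp_pos: [0.6489, 0.1149, 0.2036]
tool_rot: [0.743, 0.667, 0.014, 0.057]
force: [-0.0, 0.6, -0.1]
finger_gap: -0.003
```

```bash
python3 - <<'E'
from h import *
z=np.load("pics/t11.npz");p,d=z["p"],z["d"];c=cam("top");P=cloud(c,d)
Y,X=np.mgrid[:400,:640];m=(X>250)&(X<295)&(Y>130)&(Y<170)&(P[...,2]>.07)&(P[...,2]<.1);q=P[m];print("jar",cv2.minEnclosingCircle((q[:,:2]*1000).astype(np.float32)),q[:,2].max())
go(.6605,.198,.09,.073)
E
```

```text
jar ((750.0338134765625, 228.37100219726562), 30.742277145385742) 0.08420674224627474
t36.5 tcp [0.6489 0.1149 0.2036] x [ 0.109  0.993 -0.055] y [ 0.989 -0.103  0.104] z [ 0.097 -0.066 -0.993] F [-0.   0.6 -0.1] gap -0.003 q [ 0.03  0.67  1.48 -0.09  0.9   0.19]
grasp pt [0.656  0.1101 0.1311] move(tool) [ 0.09   -0.0089  0.0355] up in tool [-0.055  0.104 -0.993] jaw deg -5.9
```

>>> {"api": "apply_moves", "payload": {"increments": [[[0.035,-0.003,0,0],[0.03,-0.003,0,0],[0.018,-0.002,0.005,0],[0,0,0.015,0],[0,0,0,0]]]}}

```text
t: 37.0
tcp_pos: [0.653, 0.2068, 0.183]
tool_rot: [0.74, 0.67, 0.019, 0.059]
force: [0.1, -0.7, 0.1]
finger_gap: -0.004
```

```bash
python3 - <<'E'
from h import *
go(.6605,.198,.027,.073);s,p,d,c=snap("wrist","w32")
E
```

```text
t37.0 tcp [0.653  0.2068 0.183 ] x [ 0.102  0.993 -0.052] y [ 0.989 -0.095  0.113] z [ 0.108 -0.063 -0.992] F [ 0.1 -0.7  0.1] gap -0.004 q [ 0.17  0.73  1.42 -0.1   0.9   0.33]
grasp pt [0.6609 0.2022 0.1106] move(tool) [ 0.0001 -0.0095  0.0832] up in tool [-0.052  0.113 -0.992] jaw deg -5.5
```

View pics/w32.png

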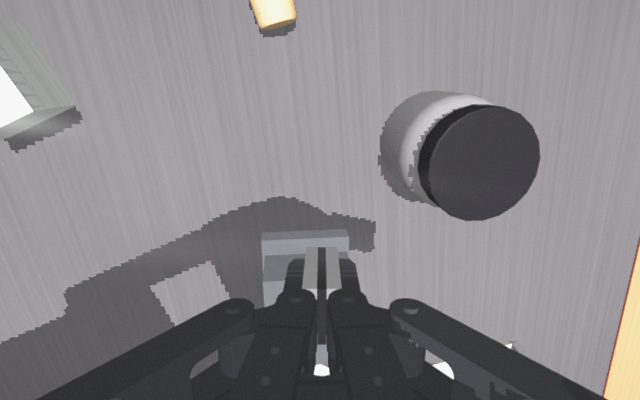

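>>> {"api": "apply_moves", "payload": {"increments": [[[0,-0.004,0.02,0],[0,-0.002,0.025,0],[0,-0.002,0.02,0],[0,-0.001,0.01,0],[0,0,0,0]]]}}

```text
t: 37.55
tcp_pos: [0.6564, 0.1959, 0.11]
tool_rot: [0.742, 0.667, 0.022, 0.062]
force: [-0.3, -0.6, -0.9]
finger_gap: -0.007
```

```bash
python3 - <<'E'
from h import *
go(.6605,.198,.027,.073)
E
```

```text
t37.5 tcp [0.6564 0.1959 0.11  ] x [ 0.11   0.993 -0.051] y [ 0.987 -0.103  0.121] z [ 0.115 -0.063 -0.991] F [-0.3 -0.6 -0.9] gap -0.007 q [ 0.15  0.82  1.45 -0.12  0.76  0.34]
grasp pt [0.6648 0.1912 0.0377] move(tool) [ 0.0068 -0.0063  0.0096] up in tool [-0.051  0.121 -0.991] jaw deg -6.0
```

>>> {"api": "apply_moves", "payload": {"increments": [[[0,-0.006,0.008,0],[0,0,0,0],[-0.008,0,0,0],[-0.008,0,0.0005,0],[-0.008,0,0.0005,0]]]}}

```text
t: 38.05
tcp_pos: [0.6504, 0.1707, 0.1046]
tool_rot: [0.743, 0.666, 0.025, 0.064]
force: [0.3, 0.7, -0.8]
finger_gap: 0.002
```

```bash
python3 - <<'E'
from h import *
go(.6585,.17,.027,.073);s,p,d,c=snap("scene","s33");cv2.imwrite("pics/s33c.png",cv2.resize(p[140:320,200:440],None,fx=3,fy=3)[:,:,::-1])
E
```

```text
t38.0 tcp [0.6504 0.1707 0.1046] x [ 0.111  0.993 -0.048] y [ 0.986 -0.104  0.127] z [ 0.121 -0.062 -0.991] F [ 0.3  0.7 -0.8] gap 0.002 q [ 0.12  0.82  1.5  -0.12  0.72  0.31]
grasp pt [0.6592 0.1662 0.0323] move(tool) [ 0.0039 -0.0018  0.0049] up in tool [-0.048  0.127 -0.991] jaw deg -6.0
```

View pics/s33c.png

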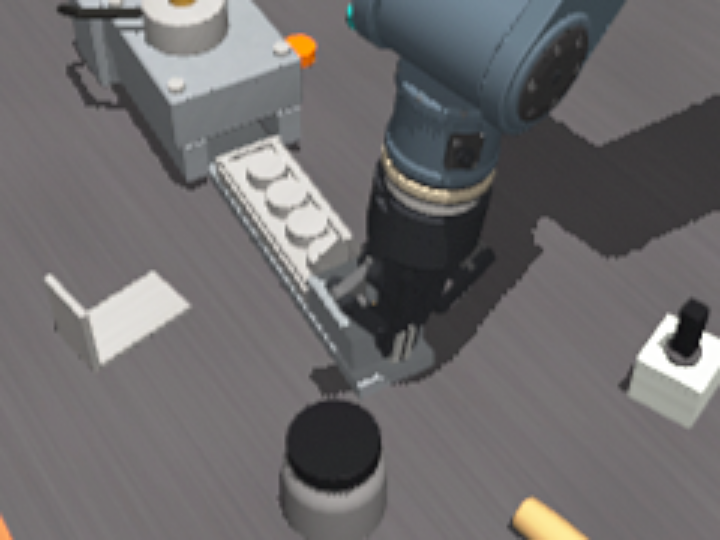

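>>> {"api": "apply_moves", "payload": {"increments": [[[-0.01,0,0.001,0],[-0.012,0,0.001,0],[-0.012,0,0.001,0],[-0.012,0,0.001,0],[-0.012,0,0.001,0]]]}}

```text
t: 38.6
tcp_pos: [0.6446, 0.1127, 0.1042]
tool_rot: [0.743, 0.665, 0.029, 0.063]
force: [-1.1, 1.7, 1.5]
finger_gap: 0.001
```

```bash
python3 - <<'E'
from h import *
go(.656,.12,.03,.073)
E
```

```text
t38.6 tcp [0.6446 0.1127 0.1042] x [ 0.113  0.993 -0.04 ] y [ 0.986 -0.107  0.132] z [ 0.126 -0.055 -0.99 ] F [-1.1  1.7  1.5] gap 0.001 q [ 0.02  0.8   1.55 -0.09  0.66  0.2 ]
grasp pt [0.6538 0.1087 0.0319] move(tool) [0.0115 0.0007 0.0016] up in tool [-0.04   0.132 -0.99 ] jaw deg -6.2
```

>>> {"api": "apply_moves", "payload": {"increments": [[[-0.012,0,0.001,0],[-0.012,0,0.001,0],[-0.012,0,0.001,0],[-0.012,0,0.001,0],[-0.012,0,0.001,0]]]}}

```text
t: 39.1
tcp_pos: [0.6388, 0.0533, 0.1029]
tool_rot: [0.747, 0.662, 0.035, 0.06]
force: [2.2, 48.8, 10.9]
finger_gap: 0.001
```

>>> {"api": "apply_moves", "payload": {"increments": [[[-0.012,0,0.001,0],[-0.01,0,0.001,0],[-0.01,0,0.001,0],[-0.01,0,0.001,0]]]}}

```text
t: 39.5
tcp_pos: [0.6341, 0.009, 0.1004]
tool_rot: [0.747, 0.661, 0.037, 0.06]
force: [0.7, 14.3, 8.6]
finger_gap: 0.0
```

```bash
python3 - <<'E'
from h import *
go(.643,-.002,.03,.073)
E
```

```text
t39.5 tcp [0.6341 0.009  0.1004] x [ 0.123  0.992 -0.024] y [ 0.983 -0.118  0.138] z [ 0.134 -0.041 -0.99 ] F [ 0.7 14.3  8.6] gap 0.0 q [-0.15  0.79  1.62 -0.03  0.6  -0.01]
grasp pt [0.6439 0.006  0.0281] move(tool) [-0.0081  0.0004 -0.0017] up in tool [-0.024  0.138 -0.99 ] jaw deg -6.9
```

>>> {"api": "apply_moves", "payload": {"increments": [[[-0.005,0,-0.001,0],[-0.004,0,0,0],[-0.004,0,0,0]]]}}

```text
t: 39.8
tcp_pos: [0.6325, -0.0018, 0.1005]
tool_rot: [0.75, 0.658, 0.04, 0.056]
force: [6.8, 32.7, 4.1]
finger_gap: 0.003
```

```bash
python3 - <<'E'
from h import *
go(.643,-.002,.03,.073);s,p,d,c=snap("top","t34");cv2.imwrite("pics/t34c.png",cv2.resize(p[140:270,230:480],None,fx=3,fy=3)[:,:,::-1])
s,p,d,c=snap("wrist","w34")
E
```

```text
t39.8 tcp [ 0.6325 -0.0018  0.1005] x [ 0.131  0.991 -0.013] y [ 0.982 -0.128  0.138] z [ 0.135 -0.031 -0.99 ] F [ 6.8 32.7  4.1] gap 0.003 q [-0.18  0.78  1.63 -0.01  0.59 -0.04]
grasp pt [ 0.6423 -0.0041  0.0282] move(tool) [ 0.0021  0.0007 -0.0017] up in tool [-0.013  0.138 -0.99 ] jaw deg -7.4
```

View pics/w34.png

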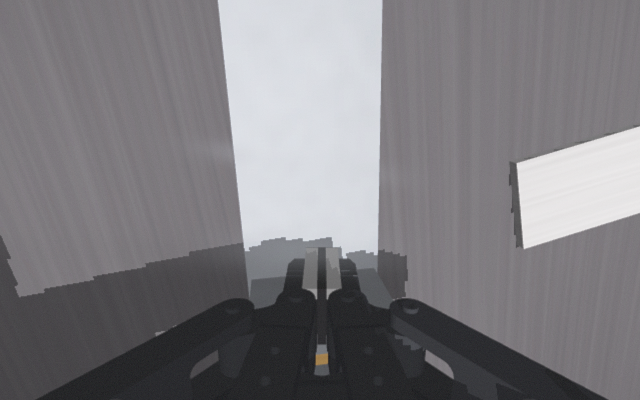

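View pics/t34c.png

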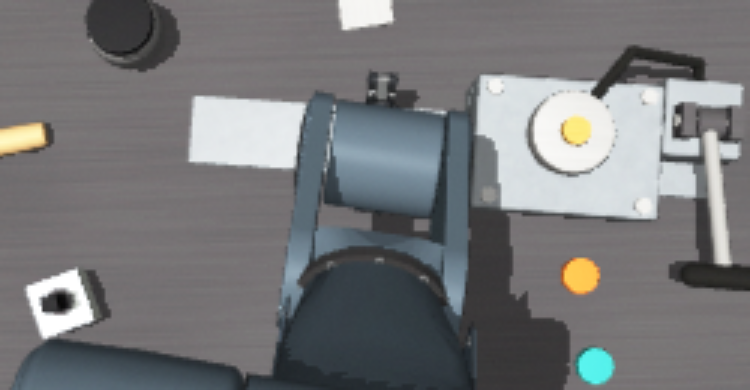

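>>> {"api": "apply_moves", "payload": {"increments": [[[0.01,0,0,0],[0.02,0,0,0],[0.01,0.002,-0.02,0],[0,0.005,-0.04,0],[0,0.005,-0.04,0]]]}}

```text
t: 40.4
tcp_pos: [0.6312, 0.0383, 0.1941]
tool_rot: [0.75, 0.659, 0.031, 0.05]
force: [0.8, -0.8, 0.1]
finger_gap: -0.003
```

>>> {"api": "apply_moves", "payload": {"increments": [[[0.02,0,-0.03,0],[0.035,0,0,0],[0,0,0,0]]]}}

```text
t: 40.7
tcp_pos: [0.6375, 0.091, 0.2301]
tool_rot: [0.751, 0.658, 0.034, 0.055]
force: [-0.6, -0.0, 0.5]
finger_gap: -0.001
```

```bash
python3 - <<'E'
from h import *
st();s,p,d,c=snap("wrist","w35");s,p,d,c=snap("top","t35");P=cloud(c,d)
cv2.imwrite("pics/t35c.png",cv2.resize(p[140:270,230:480],None,fx=3,fy=3)[:,:,::-1])
Y,X=np.mgrid[:400,:640]
m=(X>340)&(X<388)&(Y>160)&(Y<205)&(abs(P[...,2]-.05)<.004);k,l,S,ce=cv2.connectedComponentsWithStats(m.astype(np.uint8),connectivity=4);i=1+np.argmax(S[1:,4]);q=P[l==i];print(cv2.minAreaRect((q[:,:2]*1000).astype(np.float32)))
hsv=cv2.cvtColor(p,cv2.COLOR_RGB2HSV);m=(hsv[...,0]>12)&(hsv[...,0]<35)&(hsv[...,1]>100)&(X>350)&(X<385)&(Y>170)&(Y<200);print("button",m.sum(),P[m].mean(0) if m.any() else None)
E
```

```text
t40.7 tcp [0.6375 0.091  0.2301] x [ 0.133  0.991 -0.022] y [ 0.984 -0.129  0.127] z [ 0.123 -0.039 -0.992] F [-0.6 -0.   0.5] gap -0.001 q [-0.02  0.61  1.52 -0.05  0.89  0.14]
((633.575439453125, -48.99116134643555), (71.6306381225586, 59.90806198120117), 84.27507019042969)
button 24 [ 0.63428059 -0.03811941  0.03923006]
```

View pics/w35.png

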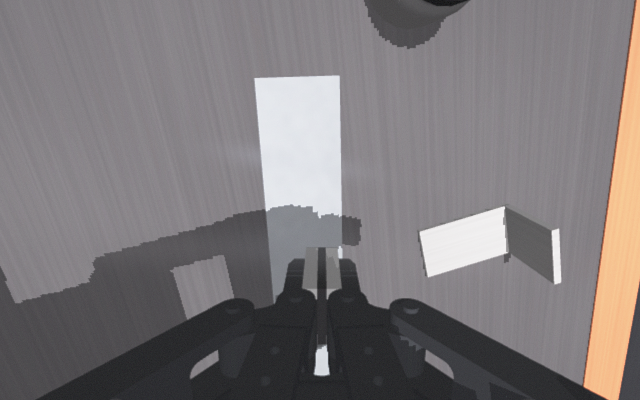

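View pics/t35c.png

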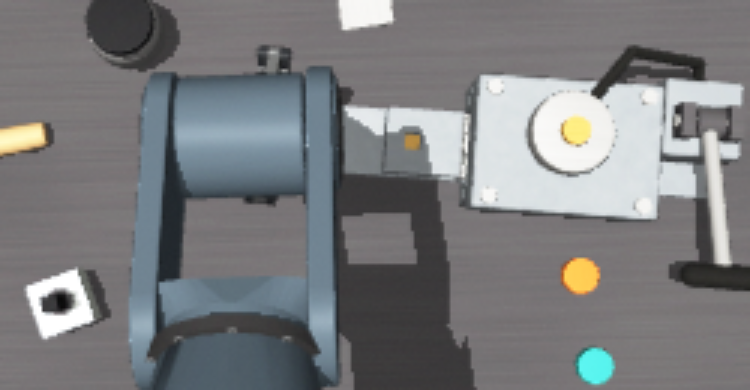

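```bash
python3 - <<'E'
from h import *
z=np.load("pics/t35.npz");p,d=z["p"],z["d"];c=cam("top");P=cloud(c,d)
Y,X=np.mgrid[:400,:640];m=(X>445)&(X<495)&(Y>222)&(Y<242)&(P[...,2]>.15)&(P[...,2]<.19)&(p.max(2)<70);q=P[m];r=cv2.minAreaRect((q[:,:2]*1000).astype(np.float32));print(m.sum(),r,q[:,2].max(),np.median(q[:,2]),[X[m].min(),X[m].max(),Y[m].min(),Y[m].max()])
b=np.array(r[0])/1000-np.array([.6221,-.1673]);Xp=np.array([-.0976,-.9952]);Yp=np.array([.9952,-.0976]);print("press frame",b@Xp,b@Yp)
print("pivotY", b@Yp+.135)
g=go(.52,-.29,.2,.073)
E
```

```text
216 ((505.1121826171875, -280.323974609375), (68.42115020751953, 18.962997436523438), 84.71466064453125) 0.17816102125651448 0.17284849275567665 [np.int64(457), np.int64(485), np.int64(228), np.int64(236)]
press frame 0.12389947050781253 -0.1053951359375
pivotY 0.029604864062500014
t40.8 tcp [0.6375 0.0884 0.2295] x [ 0.134  0.991 -0.023] y [ 0.983 -0.13   0.126] z [ 0.122 -0.04  -0.992] F [-0.1 -0.2  1.1] gap -0.004 q [-0.02  0.61  1.52 -0.05  0.89  0.14]
grasp pt [0.6464 0.0855 0.1571] move(tool) [-0.39   -0.0699 -0.0429] up in tool [-0.023  0.126 -0.992] jaw deg -7.6
```

>>> {"api": "apply_moves", "payload": {"increments": [[[0,0.004,-0.03,0],[-0.02,-0.01,-0.025,0],[-0.042,-0.012,0,0],[-0.042,-0.012,0,0],[-0.042,-0.012,0,0]]]}}

```text
t: 41.3
tcp_pos: [0.5674, -0.0546, 0.2795]
tool_rot: [0.75, 0.659, 0.028, 0.054]
force: [0.5, -1.1, -0.1]
finger_gap: 0.003
```

```bash
python3 - <<'E'
from h import *
g=go(.5035,-.281,.21,.073)
E
```

```text
t41.3 tcp [ 0.5674 -0.0546  0.2795] x [ 0.13   0.991 -0.028] y [ 0.985 -0.126  0.118] z [ 0.113 -0.043 -0.993] F [ 0.5 -1.1 -0.1] gap 0.003 q [-0.29  0.45  1.67 -0.01  0.9  -0.15]
grasp pt [ 0.5756 -0.0578  0.207 ] move(tool) [-0.2307 -0.0427 -0.0015] up in tool [-0.028  0.118 -0.993] jaw deg -7.3
```

>>> {"api": "apply_moves", "payload": {"increments": [[[-0.04,-0.008,-0.001,0],[-0.042,-0.008,-0.001,0],[-0.042,-0.008,-0.001,0],[-0.042,-0.008,0,0],[-0.03,-0.006,0,0]]]}}

```text
t: 41.8
tcp_pos: [0.4933, -0.2577, 0.2792]
tool_rot: [0.752, 0.656, 0.024, 0.049]
force: [0.1, -0.3, -0.3]
finger_gap: -0.003
```

>>> {"api": "apply_moves", "payload": {"increments": [[[-0.02,-0.002,0,0],[0,0,0,0],[0,0,0,0]]]}}

```text
t: 42.1
tcp_pos: [0.4829, -0.2853, 0.2767]
tool_rot: [0.757, 0.652, 0.022, 0.047]
force: [1.0, 0.9, 0.2]
finger_gap: -0.003
```

```bash
python3 - <<'E'
from h import *
g=go(.5025,-.281,.20,.073);s,p,d,c=snap("wrist","w36");
E
```

```text
t42.1 tcp [ 0.4829 -0.2853  0.2767] x [ 0.149  0.988 -0.028] y [ 0.984 -0.146  0.099] z [ 0.094 -0.042 -0.995] F [1.  0.9 0.2] gap -0.003 q [-0.75  0.45  1.68  0.04  0.91 -0.62]
grasp pt [ 0.4897 -0.2884  0.2041] move(tool) [0.0094 0.0111 0.0049] up in tool [-0.028  0.099 -0.995] jaw deg -8.4
```

View pics/w36.png

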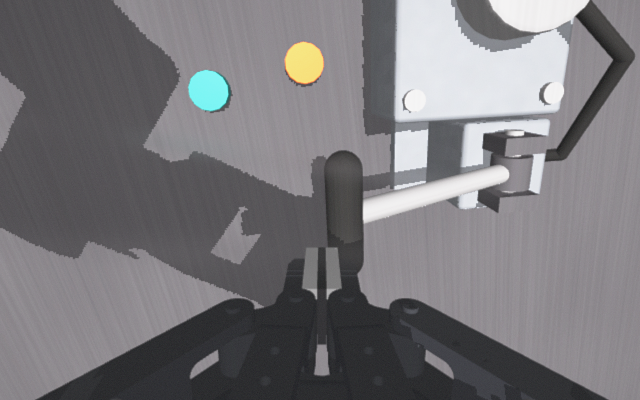

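```bash
python3 - <<'E'
from h import *
s=manip.sense();c=cam("wrist",s);z=np.load("pics/w36.npz");P=cloud(c,z["d"]);print(ray(c,[(343,160),(345,240),(345,214)],.170),P[200,343],P[230,345])
b=np.array([.507,-.281]);Yp=np.array([.9952,-.0976])
for q in(0,.1,.2,.3,.4,.5,.6,.7):
    e=150*(np.cos(.45-q)-np.cos(.45))/1000;print(q,"out",round(e,4),"top z",round(.1+.15*np.sin(.45-q)+.01,4),(b-e*Yp).round(4))
E
```

```text
[[ 0.51051372 -0.2506072   0.17      ]
 [ 0.50603731 -0.29410582  0.17      ]
 [ 0.50790603 -0.27930904  0.17      ]] [ 0.50740341 -0.27011001  0.17381879] [ 0.50631045 -0.2864519   0.17418527]
0 out 0.0 top z 0.1752 [ 0.507 -0.281]
0.1 out 0.0058 top z 0.1614 [ 0.5012 -0.2804]
0.2 out 0.0103 top z 0.1471 [ 0.4968 -0.28  ]
0.3 out 0.0132 top z 0.1324 [ 0.4938 -0.2797]
0.4 out 0.0147 top z 0.1175 [ 0.4923 -0.2796]
0.5 out 0.0147 top z 0.1025 [ 0.4923 -0.2796]
0.6 out 0.0132 top z 0.0876 [ 0.4938 -0.2797]
0.7 out 0.0103 top z 0.0729 [ 0.4968 -0.28  ]
```

>>> {"api": "apply_moves", "payload": {"increments": [[[0.005,0.006,0.003,0],[0.004,0.005,0.007,0],[0,0,0,0]]]}}

```text
t: 42.45
tcp_pos: [0.4973, -0.2749, 0.2663]
tool_rot: [0.755, 0.653, 0.022, 0.046]
force: [-0.6, 0.2, -0.2]
finger_gap: 0.002
```

```bash
python3 - <<'E'
from h import *
g=go(.502,-.281,.178,.073)
E
```

```text
t42.5 tcp [ 0.4973 -0.2749  0.2663] x [ 0.145  0.989 -0.027] y [ 0.985 -0.142  0.098] z [ 0.093 -0.041 -0.995] F [-0.6  0.2 -0.2] gap 0.002 q [-0.71  0.47  1.67  0.04  0.9  -0.59]
grasp pt [ 0.5041 -0.2778  0.1936] move(tool) [-0.003  -0.0031  0.0155] up in tool [-0.027  0.098 -0.995] jaw deg -8.2
```

>>> {"api": "apply_moves", "payload": {"increments": [[[-0.002,-0.004,0.01,0],[0,-0.002,0.012,0],[0,-0.003,0.015,0],[0,-0.003,0.015,0],[0,-0.003,0.015,0]]]}}

```text
t: 42.95
tcp_pos: [0.4867, -0.2743, 0.197]
tool_rot: [0.752, 0.657, 0.019, 0.044]
force: [-2.3, -1.1, 6.1]
finger_gap: 0.003
```

```bash
python3 - <<'E'
from h import *
g=go(.495,-.281,.072,.073)
E
```

```text
t43.0 tcp [ 0.4867 -0.2743  0.197 ] x [ 0.135  0.99  -0.029] y [ 0.987 -0.132  0.092] z [ 0.088 -0.041 -0.995] F [-2.3 -1.1  6.1] gap 0.003 q [-0.72  0.57  1.75  0.04  0.73 -0.62]
grasp pt [ 0.4931 -0.2773  0.1243] move(tool) [-0.0019 -0.0024  0.0524] up in tool [-0.029  0.092 -0.995] jaw deg -7.6
```

>>> {"api": "apply_moves", "payload": {"increments": [[[0,-0.001,0.014,0],[0,-0.001,0.014,0],[0,0,0.012,0],[0,0,0.008,0],[0,0,0.005,0]]]}}

```text
t: 43.45
tcp_pos: [0.488, -0.2744, 0.1432]
tool_rot: [0.751, 0.659, 0.019, 0.044]
force: [-8.3, 4.5, 43.0]
finger_gap: 0.001
```

```bash
python3 - <<'E'
from h import *
g=go(.495,-.281,.072,.073)
E
```

```text
t43.5 tcp [ 0.488  -0.2744  0.1432] x [ 0.131  0.991 -0.03 ] y [ 0.988 -0.127  0.091] z [ 0.087 -0.042 -0.995] F [-8.3  4.5 43. ] gap 0.001 q [-0.72  0.66  1.78  0.05  0.61 -0.63]
grasp pt [ 0.4943 -0.2775  0.0705] move(tool) [-0.0034  0.0013 -0.0012] up in tool [-0.03   0.091 -0.995] jaw deg -7.4
```

>>> {"api": "apply_moves", "payload": {"increments": [[[0,0,-0.008,0],[0,0.001,-0.015,0],[0,0.002,-0.02,0],[0,0.003,-0.02,0],[0,0.003,-0.02,0]]]}}

```text
t: 43.95
tcp_pos: [0.4905, -0.2735, 0.2291]
tool_rot: [0.749, 0.661, 0.018, 0.048]
force: [1.3, -0.5, 2.5]
finger_gap: 0.001
```

>>> {"api": "apply_moves", "payload": {"increments": [[[0,0.004,-0.018,0],[0,0.004,-0.015,0],[0,0,-0.004,0],[0,0,0,0]]]}}

```text
t: 44.35
tcp_pos: [0.4967, -0.2723, 0.27]
tool_rot: [0.748, 0.662, 0.018, 0.052]
force: [-0.5, 0.1, 0.2]
finger_gap: -0.002
```

```bash
cat >> h.py <<'E'
def bar(f):
    s,p,d,c=snap("top",f);P=cloud(c,d);Y,X=np.mgrid[:400,:640];m=(X>466)&(X<495)&(Y>205)&(Y<245)&(P[...,2]>.05)&(P[...,2]<.19)&(p.max(2)<70)
    print("bar px",m.sum(),"z",np.median(P[m][:,2]) if m.any() else None)
    cv2.imwrite(f"pics/{f}c.png",cv2.resize(p[140:270,380:540],None,fx=4,fy=4)[:,:,::-1])
E
python3 - <<'E'
from h import *
g=go(.502,-.281,.178,.073);snap("wrist","w37");bar("t37")
s,p,d,c=snap("scene","s37");cv2.imwrite("pics/s37c.png",cv2.resize(p[80:200,180:380],None,fx=4,fy=4)[:,:,::-1])
E
```

```text
t44.4 tcp [ 0.4967 -0.2723  0.27  ] x [ 0.124  0.991 -0.041] y [ 0.988 -0.119  0.101] z [ 0.095 -0.053 -0.994] F [-0.5  0.1  0.2] gap -0.002 q [-0.71  0.46  1.68  0.03  0.89 -0.6 ]
grasp pt [ 0.5036 -0.2762  0.1975] move(tool) [-0.0042 -0.003   0.0194] up in tool [-0.041  0.101 -0.994] jaw deg -6.9
bar px 22 z 0.1732086226344432
```

View pics/s37c.png

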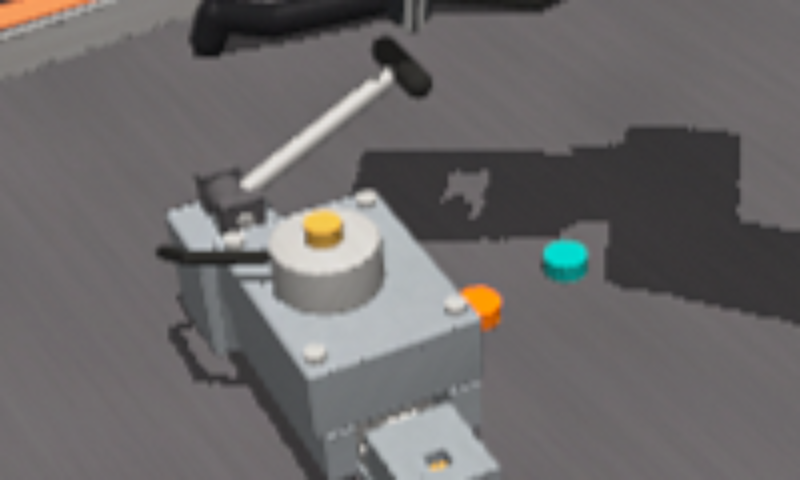

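View pics/w37.png

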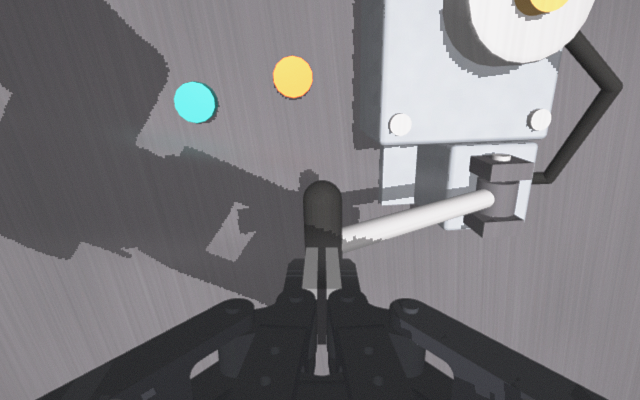

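>>> {"api": "apply_moves", "payload": {"increments": [[[-0.003,-0.004,0.012,0],[0,-0.003,0.014,0],[0,-0.003,0.015,0],[0,-0.003,0.015,0],[0,-0.003,0.015,0]]]}}

```text
t: 45.0
tcp_pos: [0.4814, -0.2754, 0.1927]
tool_rot: [0.747, 0.663, 0.015, 0.044]
force: [-1.7, 0.5, 5.5]
finger_gap: -0.001
```

>>> {"api": "apply_moves", "payload": {"increments": [[[0,-0.001,0.014,0],[0,-0.001,0.014,0],[0,0,0.012,0],[0,0,0.006,0],[0,0,0.003,0]]]}}

```text
t: 45.5
tcp_pos: [0.4827, -0.2762, 0.1419]
tool_rot: [0.748, 0.662, 0.016, 0.043]
force: [-9.6, 6.7, 43.6]
finger_gap: 0.001
```

```bash
python3 - <<'E'
from h import *
g=go(.495,-.281,.0705,.073)
E
```

```text
t45.5 tcp [ 0.4827 -0.2762  0.1419] x [ 0.124  0.992 -0.032] y [ 0.989 -0.12   0.086] z [ 0.081 -0.043 -0.996] F [-9.6  6.7 43.6] gap 0.001 q [-0.73  0.66  1.79  0.04  0.61 -0.64]
grasp pt [ 0.4886 -0.2793  0.0692] move(tool) [-0.001   0.0066 -0.0007] up in tool [-0.032  0.086 -0.996] jaw deg -6.9
```

At the stop again. Now up.

>>> {"api": "apply_moves", "payload": {"increments": [[[0,0.001,-0.008,0],[0,0.002,-0.015,0],[0,0.003,-0.02,0],[0,0.004,-0.02,0],[0,0.004,-0.02,0]]]}}

```text
t: 46.0
tcp_pos: [0.4871, -0.2756, 0.2257]
tool_rot: [0.748, 0.662, 0.014, 0.04]
force: [1.6, -0.1, 3.1]
finger_gap: 0.001
```

>>> {"api": "apply_moves", "payload": {"increments": [[[0,0.005,-0.018,0],[0,0.005,-0.016,0],[0,0,-0.004,0],[0,0,0,0]]]}}

```text
t: 46.4
tcp_pos: [0.4949, -0.276, 0.2656]
tool_rot: [0.748, 0.662, 0.014, 0.041]
force: [-0.3, 0.0, -0.5]
finger_gap: -0.001
```

```bash
python3 - <<'E'
from h import *
g=go(.502,-.281,.178,.073);bar("t38")
E
```

```text
t46.4 tcp [ 0.4949 -0.276   0.2656] x [ 0.123  0.992 -0.034] y [ 0.989 -0.12   0.08 ] z [ 0.075 -0.043 -0.996] F [-0.3  0.  -0.5] gap -0.001 q [-0.71  0.47  1.67  0.02  0.91 -0.6 ]
grasp pt [ 0.5004 -0.2791  0.1929] move(tool) [-0.0012  0.0007  0.015 ] up in tool [-0.034  0.08  -0.996] jaw deg -6.9
bar px 35 z 0.17293130349485436
```

>>> {"api": "apply_moves", "payload": {"increments": [[[-0.001,-0.001,0.011,0],[0,-0.002,0.013,0],[0,-0.002,0.015,0],[0,-0.002,0.015,0],[0,-0.002,0.015,0]]]}}

```text
t: 46.95
tcp_pos: [0.484, -0.2769, 0.1882]
tool_rot: [0.748, 0.663, 0.01, 0.033]
force: [-0.4, -0.3, 5.8]
finger_gap: -0.007
```

>>> {"api": "apply_moves", "payload": {"increments": [[[0,-0.001,0.014,0],[0,0,0.014,0],[0,0,0.012,0],[0,0,0.006,0],[0,0,0.003,0]]]}}

```text
t: 47.45
tcp_pos: [0.4855, -0.2776, 0.1424]
tool_rot: [0.749, 0.662, 0.012, 0.034]
force: [-11.8, 6.9, 48.2]
finger_gap: 0.003
```

```bash
python3 - <<'E'
from h import *
g=go(.495,-.281,.0705,.073)
E
```

```text
t47.5 tcp [ 0.4855 -0.2776  0.1424] x [ 0.124  0.992 -0.026] y [ 0.99  -0.122  0.066] z [ 0.063 -0.034 -0.997] F [-11.8   6.9  48.2] gap 0.003 q [-0.73  0.66  1.77  0.03  0.64 -0.62]
grasp pt [ 0.4901 -0.2801  0.0696] move(tool) [-0.0003  0.005  -0.0006] up in tool [-0.026  0.066 -0.997] jaw deg -7.0
```

>>> {"api": "apply_moves", "payload": {"increments": [[[0,0.001,-0.008,0],[0,0.001,-0.015,0],[0,0.002,-0.02,0],[0,0.003,-0.02,0],[0,0.003,-0.02,0]]]}}

```text
t: 47.95
tcp_pos: [0.4876, -0.2772, 0.2255]
tool_rot: [0.749, 0.662, 0.011, 0.033]
force: [1.1, -0.2, 3.3]
finger_gap: -0.004
```

>>> {"api": "apply_moves", "payload": {"increments": [[[0,0.004,-0.018,0],[0,0.002,-0.018,0],[0,0,-0.02,0],[0,0,-0.03,0],[0,0,-0.03,0]]]}}

```text
t: 48.45
tcp_pos: [0.4837, -0.2726, 0.3345]
tool_rot: [0.75, 0.661, 0.009, 0.024]
force: [0.6, 0.1, -0.1]
finger_gap: 0.004
```

>>> {"api": "apply_moves", "payload": {"increments": [[[0,-0.04,0,0],[0,-0.04,0,0],[0,0,0,0],[0,0,0,0]]]}}

```text
t: 48.85
tcp_pos: [0.4023, -0.2629, 0.3276]
tool_rot: [0.75, 0.661, 0.01, 0.024]
force: [0.7, -0.6, -0.7]
finger_gap: -0.004
```

```bash
python3 - <<'E'
from h import *
st();bar("t39");snap("scene","s39")
z=np.load("pics/t39.npz");p,d=z["p"],z["d"];P=cloud(cam("top"),d);Y,X=np.mgrid[:400,:640]
m=(X>340)&(X<388)&(Y>160)&(Y<205)&(abs(P[...,2]-.05)<.004);k,l,S,ce=cv2.connectedComponentsWithStats(m.astype(np.uint8),connectivity=4);i=1+np.argmax(S[1:,4]);print(cv2.minAreaRect((P[l==i][:,:2]*1000).astype(np.float32)))
hsv=cv2.cvtColor(p,cv2.COLOR_RGB2HSV);m=(hsv[...,0]>12)&(hsv[...,0]<35)&(hsv[...,1]>100)&(X>350)&(X<385)&(Y>170)&(Y<200);print("button",m.sum(),np.median(P[m],0))
cv2.imwrite("pics/t39f.png",p[:,:,::-1])
a=np.load("pics/top0.npz")["p"];print([np.abs(p[y0:y1,x0:x1].astype(int)-a[y0:y1,x0:x1]).mean().round(1) for y0,y1,x0,x1 in((130,170,250,295),(108,155,330,365),(175,215,150,250),(225,260,235,265))])
E
```

```text
t48.9 tcp [ 0.4023 -0.2629  0.3276] x [ 0.125  0.992 -0.017] y [ 0.991 -0.124  0.048] z [ 0.046 -0.023 -0.999] F [ 0.7 -0.6 -0.7] gap -0.004 q [-0.82  0.29  1.78  0.02  1.03 -0.71]
bar px 142 z 0.17319914031051659
((633.5841064453125, -50.853824615478516), (75.25141143798828, 60.30108642578125), 84.3493423461914)
button 20 [ 0.63425379 -0.03819877  0.03949578]
[np.float64(4.7), np.float64(5.0), np.float64(5.3), np.float64(7.4)]
```

View pics/t39f.png

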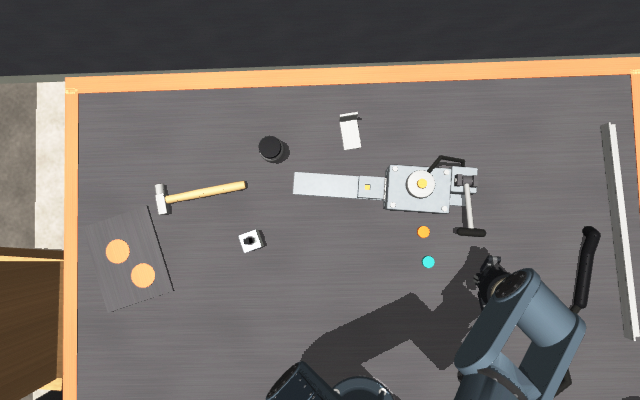

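View pics/s39.png

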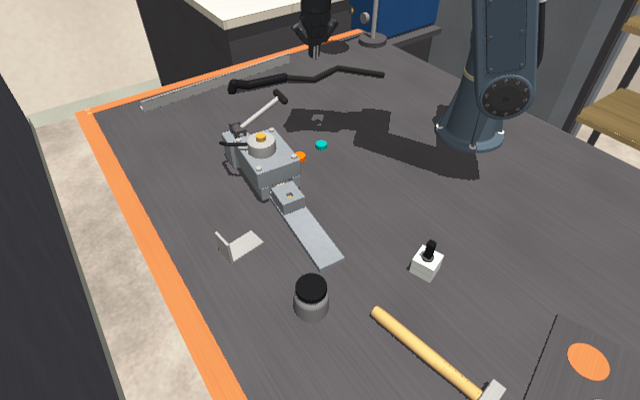

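```bash
python3 - <<'E'
from h import *
a=np.load("pics/top0.npz")["p"];b=np.load("pics/t39.npz")["p"]
g=lambda p,x0,x1:np.float32(cv2.cvtColor(p,cv2.COLOR_RGB2GRAY))[172:202,x0:x1]
for x in((352,384),(395,445)): print(cv2.phaseCorrelate(g(a,*x),g(b,*x),cv2.createHanningWindow((x[1]-x[0],30),cv2.CV_32F)))
for p in(a,b):
    h=cv2.cvtColor(p,cv2.COLOR_RGB2HSV);m=(h[...,0]>12)&(h[...,0]<35)&(h[...,1]>80);m[:,:355]=0;m[:,380:]=0;m[:170]=0;m[200:]=0;v,u=np.nonzero(m);w=h[...,1][m];print(np.average(u,weights=w),np.average(v,weights=w))
E
```

```text
((-0.023740911826713784, 0.05788960349320327), 0.9981732302655776)
((0.011554223528285945, -0.04519991960957093), 0.9965461897850036)
367.12315978456013 186.786355475763
367.1301886792453 186.78603773584905
```

The slide is back within 0.1 mm of where it started, which was home. Handing in.

```bash
python3 -c "
from station import manip
print(manip.sign_off())"
```

```text
the job is handed in; nothing more can be done
None
```

The job is done in the order asked and handed in at about 49 s.

**What I did**
- I held the button down with the pin, pushed the slide out to its stop, and put the pin back in its stand.
- All four grey discs went into the channel, lying flat in a row. One had been knocked to about (0.493, 0.132); I found it again in the wrist camera.
- I pushed the slide home, then pumped the lever three strokes. Each went down to the stop (43–48 N at the wrist) and all the way back up.

**Last checks**
- **Slide and button:** the slide is home within about 0.1 mm of its starting picture. The button is up at 39.5 mm, against 39.8 mm at the start.
- **Lever:** the top of the bar reads 173 mm, its resting height.
- **Pin and bystanders:** the pin stands in its stand. The hammer, bracket and jar look unmoved in the last pictures, and the arm is clear of everything.

**What did not go cleanly**
- **Tool tilt:** the tool gradually tilted by up to about 8 degrees during the run. I allowed for this in every move.
- **Push force:** pushing the slide home peaked at about 49 N at the closed fingertips. That is above the 40 N limit for the arm or gripper body, but nothing showed the body touching anything, and it is well under the 120 N wrist limit.
- **Front block size:** in the last top view the front block measured 75 mm long instead of 70. I put that down to pixels of the press head getting into the measurement, because the picture comparison showed no shift.

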